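# Put the check weights away in their case

## Robot

A 7-joint arm with a two-finger parallel gripper is mounted at the origin on a cart in front of the work surface, level with it; the furniture and walls round the work are solid. World frame = base frame: x ahead of the robot, y to its left, z up, the work surface at z = 0. Lengths are in m, angles in degrees, forces in N, time in s.
With the tool pointing down it reaches from about 0.425 to 0.875 m from the base axis. Payload 4.7 kg.
Tool frame: the origin (TCP) lies at the very end of the fingers, on their centre line; the grasp point (between the pads) lies 19 mm behind it; z points along the fingers, y is the direction in which the jaws open and shut (so a half turn about z gives the same grasp; the last joint's range is limited). The gripper opens to 87 mm and grips with 3 to 60 N. Pads are 19 mm wide; open, the fingers measure 117 mm over their backs; the gripper's body (75 mm by 190 mm) begins 51 mm behind the grasp point.
Start: joints at [-73.906, 18.392, -4.016, 83.108, 1.295, 78.541, -3.26], TCP at [0.171, 0.627, 0.198] pointing down, gripper open.
Joint ranges: [-163.93, 163.93], [-17.29, 119.83], [-79.2, 71.16], [3.27, 140.29], [-89.18, 269.18], [5.43, 117.66], [-154.24, 154.24]. Speed limits (degrees/s): [147.25, 147.25, 180, 180, 180, 180, 180].

## Interface

Orientations are given as [roll, pitch, yaw] about the fixed x, y, z axes, in that order (R = Rz(yaw) Ry(pitch) Rx(roll)).
In Python, from cell import monitor, read_camera, camera_info, env, look_for gives the robot as it stands.
- The arm moves only by the tool servo_tool, never from a script. Its argument "commands" is one flat list of numbers, 6 for each row, row after row: the shift along the tool's x, y, z in mm, then the turn, a rotation vector about the tool's x, y, z in degrees. A call has 1 to 10 rows; each row shifts and turns the commanded pose from where the row before left it, along the tool's axes as they then stand; what a row does not reach is not made up. A row lasts 1/10 s, in which the tool goes at most 50 mm and 8.59 degrees, less where a joint would pass 70% of its speed; a pose out of reach is approached as far as the arm can. A call is refused whole if a number of a shift passes 50 or a number of a turn 8.59, either way. A call with a gripper value outside its range is refused whole. "jaw" is the finger opening in mm, from 0 to 87, set as the call begins (left out, the last holds). The fingers move at their own pace and stop on an object; "newtons" is the grip in N (left out, the last holds). Time passes only in rows, so rows that do not move let the fingers close. It gives the time, the measured TCP pose, the force and the opening at its end, in the units of the state.
- monitor.get_obs(): the state, without advancing time (a new reading comes with each control period).
- read_camera(name): name is "scene" or "top" or "wrist"; returns (picture, depth): 420x560x3 uint8, red, green, blue; 420x560 float32, m along the optical axis (not along the pixel's ray), 0 where there is no reading.
- camera_info(name): a dict with "camera_matrix" (3x3 intrinsics, pixels), "k1" (the pictures are not rectified: a ray, as slopes to the right and down, at radius r is drawn at 1 + k1 r^2 times it, then the intrinsics apply), "R" (3x3) and "t" (3): a world point X has camera coordinates R X + t; the wrist camera has in their place "T_tool_cam" (4x4, takes a point from camera to tool coordinates, whose origin is the TCP and whose axes are the flange's). Camera axes: x right, y down, z forward; pixel columns grow to the right and rows downward; lengths in m; the calibration is good to about 2 mm. A picture is of the moment at which its call begins: read the wrist's pose just before it. camera_info takes no time and is no camera call.
- env.sign_off(): hands the job in, once; it reports no verdict.
Trained networks look in the newest picture that a camera, given by its name, has taken for a name from the list of things; names that differ only in an ending like _2 or _b are one class to them, and where a whole thing is asked for, a point or a joint stands for the part that bears it (a point fixed in the world has none). Each returns a list of dicts, best first, with "conf" (0 to 1); they miss things now and then, are a little off and sometimes report something else, mostly with a low value. They report only what shows in the picture. A call takes as long as a camera call.
- look_for(camera, label): "box" ([left, top, width, height] in pixels, round what is visible of it).
The state is a dict: "time_s": time; "qpos": joint angles; "joint_velocities": joint speeds; "effort": joint torques, N m; "tool_pos": TCP position; "tool_rot": TCP orientation; "force": force on the tool from outside, world axes, zero at the start; "wrist_torque": the same for the moment, N m; "grip_width": finger opening in m.
Only numpy, scipy, OpenCV 4.12 (cv2) and the standard library are available. Lean on these libraries where they do the work, as an engineer would, in place of code of your own. Each camera call takes 0.05 s, during which the arm holds its last target.

## Task

Put the scale's four brass check weights back into their wooden case, each standing fully home in its own bore so that they run in order of size along the row, then lower the lid squarely onto its two dowel pins until it lies flat on the case all round. Set the weights and the lid down gently, never dropping them, and leave the other things on the table where they are.

Things in the scene. Friction and masses are not known exactly. Their poses are not given: they have to be found in the camera images.
- case: fixed wooden block 236 x 60 x 28 mm, its foot 4 mm wider. Origin: centre of underside, x along row. Countersunk bores 16 mm deep in the top, y = 0: 20 mm wide at x = -65 mm, 24 at -25, 29 at 17, 38 at 65; each 4 mm wider than its weight. At x = -104 and 104 (y = 0) a steel dowel pin 10 mm thick stands 14 mm above the top, tapering to 4 mm at the tip.
- lid: wooden lid, 236 x 60 mm, hollow below (inner height 56), 0.25 to 0.5 kg, stands right way up. Origin: centre of underside, x along it. In its underside at x = -104 and 104, y = 0: holes 13 mm wide, 18 deep for the pins. Top board 242 x 66 mm, z 56 to 64; on it, centred, a dark grip batten 90 mm long (x), 16 wide (y), z 64 to 89. Fits either way round; seated, its underside is at z = 28 mm.
- weight_50g: the smallest of four brass check weights, upright: 16 mm across, 33 mm tall, knob about 10 mm across from 26 to 33 mm above its base. Origin: centre of its base, z up. 50 g.
- weight_100g: the second smallest of four brass check weights, upright: 20 mm across, 41 mm tall, knob about 12 mm across from 32 to 41 mm above its base. Origin: centre of its base, z up. 100 g.
- weight_200g: the second largest of four brass check weights, upright: 25 mm across, 51 mm tall, knob about 16 mm across from 38 to 51 mm above its base. Origin: centre of its base, z up. 200 g.
- weight_500g: the largest of four brass check weights, upright: 34 mm across, 70 mm tall, knob about 21 mm across from 57 to 70 mm above its base. Origin: centre of its base, z up. 500 g.
- oil_bottle: bystander: white oil bottle with a red spout, 45 mm across, 135 mm tall, standing. Origin: centre of its base.
- grease_tin: bystander: flat round tin with a blue lid, 69 mm across, 27 mm high. Origin: centre of its base.
- tape_tan: bystander: roll of tan packing tape lying flat, 104 mm across, 48 mm high. Origin: centre of its base.

How it is judged (in metres and radians):
On the way:
1. all four weights stand home in their own bores, the lid still off (x of weight_50g in the frame of case between -0.072 and -0.058 m and y of weight_50g in the frame of case between -0.007 and 0.007 m and z of each of weight_50g, weight_100g, weight_200g, weight_500g in the frame of case below 0.016 m and angle between each of weight_50g, weight_100g, weight_200g, weight_500g's own z axis and vertical below 0.2 rad and x of weight_100g in the frame of case between -0.032 and -0.018 m and y of weight_100g in the frame of case between -0.007 and 0.007 m and x of weight_200g in the frame of case between 0.01 and 0.024 m and y of weight_200g in the frame of case between -0.007 and 0.007 m and x of weight_500g in the frame of case between 0.058 and 0.072 m and y of weight_500g in the frame of case between -0.007 and 0.007 m and horizontal distance between lid and case above 0.05 m), for 0.2 s.
At the end, for the whole second after the job is handed in: Each weight is in its own bore: within 7 mm of its axis along and across the row, base under 4 mm above the floor, tilt under 0.2 rad. Lid on the block, either way round: centred to 6 mm, in line to 0.06 rad, level to 0.04 rad, underside within 3 mm of the top. All at rest (under 0.02 m/s) (x of weight_50g in the frame of case between -0.072 and -0.058 m and y of weight_50g in the frame of case between -0.007 and 0.007 m and z of each of weight_50g, weight_100g, weight_200g, weight_500g in the frame of case below 0.016 m and angle between each of weight_50g, weight_100g, weight_200g, weight_500g's own z axis and vertical below 0.2 rad and x of weight_100g in the frame of case between -0.032 and -0.018 m and y of weight_100g in the frame of case between -0.007 and 0.007 m and x of weight_200g in the frame of case between 0.01 and 0.024 m and y of weight_200g in the frame of case between -0.007 and 0.007 m and x of weight_500g in the frame of case between 0.058 and 0.072 m and y of weight_500g in the frame of case between -0.007 and 0.007 m and linear speed of each of weight_50g, weight_100g, weight_200g, weight_500g, lid below 0.02 m/s and horizontal distance between lid and case below 0.006 m and z of lid in the frame of case between 0.025 and 0.031 m and angle between the x axis of lid and the x axis of case, either way round below 0.06 rad and angle between lid's own z axis and vertical below 0.04 rad); the robot touches nothing.
It fails at once if the oil bottle is pushed more than 30 mm or tipped (distance of oil_bottle from where it was at the start of the episode above 0.03 m or angle between oil_bottle's own z axis and vertical above 0.5 rad).
It fails at once if the tin is pushed more than 30 mm or tipped (distance of grease_tin from where it was at the start of the episode above 0.03 m or angle between grease_tin's own z axis and vertical above 0.5 rad).
It fails at once if the tape roll is pushed more than 30 mm or tipped (distance of tape_tan from where it was at the start of the episode above 0.03 m or angle between tape_tan's own z axis and vertical above 0.5 rad).
It fails at once if a weight or the lid is dropped (falls free at more than 0.6 m/s, some 20 mm) ((linear speed of weight_50g above 0.6 m/s and contact force between the fingers and weight_50g below 0.05 N) or (linear speed of weight_100g above 0.6 m/s and contact force between the fingers and weight_100g below 0.05 N) or (linear speed of weight_200g above 0.6 m/s and contact force between the fingers and weight_200g below 0.05 N) or (linear speed of weight_500g above 0.6 m/s and contact force between the fingers and weight_500g below 0.05 N) or (linear speed of lid above 0.6 m/s and contact force between the fingers and lid below 0.05 N)).
It also fails if it takes over 144 s, if anything falls off the work surface, if the arm or the gripper's body presses on something with over 40 N, if the wrist force passes 120 N, or if a joint passes its speed limit or range.

## Working session

There is one attempt and no reset: what is moved stays moved. The work goes in short steps, Python scripts to look and compute and a tool call to move; the robot and the scene stay as the last step left them, time stands still between calls to the robot, and variables do not carry over. Pictures are saved under pics/ and viewed, and the job is handed in when it is done.

Besides the shell and the picture viewer there is one more tool, called after "Emit:" as name(argument=value, ...), one argument or row to a line, values as JSON. servo_tool: Moves the arm, as the interface text tells. Its arguments: {"type":"object","properties":{"commands":{"type":"array","items":{"type":"number"}},"jaw":{"type":"number"},"newtons":{"type":"number"}},"required":["commands"]}

```bash
ls; mkdir -p pics; python3 - <<'E'
from cell import monitor, read_camera, camera_info, env, look_for
import cv2,numpy as np
o=monitor.get_obs();print(o)
for c in ["scene","top","wrist"]:
    p,d=read_camera(c);cv2.imwrite(f"pics/{c}0.png",p[:,:,::-1]);np.save(f"pics/{c}0.npy",d);print(c,camera_info(c))
E
```

```text
pics
{'time_s': 0.0, 'qpos': array([-73.90692957,  18.43873467,  -4.014486  ,  83.17468536,
         1.29461826,  78.54152244,  -3.25927261]), 'joint_velocities': array([-0.00184902, -0.0351946 , -0.062351  ,  0.05333961,  0.0487445 ,
        0.03801635,  0.05456854]), 'effort': array([ 2.30906617e-04, -4.91287136e+01, -4.03555473e-01, -3.12529814e+01,
       -6.38858811e-02,  4.35153174e-02,  1.77083025e-04]), 'tool_pos': array([0.17125675, 0.62640668, 0.19666701]), 'tool_rot': array([-1.79890276e+02,  5.75422736e-03,  1.64716339e+02]), 'force': array([-0.57485575, -0.76435564,  0.24635119]), 'wrist_torque': array([ 0.01307895, -0.05363695,  0.00303478]), 'grip_width': 0.08708490122425055}
scene {'camera_matrix': array([[470.47523846,   0.        , 278.28435142],
       [  0.        , 470.47523846, 215.27463018],
       [  0.        ,   0.        ,   1.        ]]), 'k1': -0.1169631951144075, 'R': array([[ 0.6211908 ,  0.78363976, -0.00554221],
       [ 0.60051248, -0.48054593, -0.63910905],
       [-0.50349455,  0.39368049, -0.76909617]]), 't': array([-0.31767784, -0.34291741,  1.41
[... 281 characters left out ...]
393804, -0.01157933, -0.17813435],
       [ 0.17808821,  0.00490919, -0.98400228]]), 't': array([-0.05766872,  0.56953876,  1.11765985])}
wrist {'camera_matrix': array([[348.86836499,   0.        , 278.6911536 ],
       [  0.        , 348.86836499, 208.82556773],
       [  0.        ,   0.        ,   1.        ]]), 'k1': -0.03298510468139518, 'T_tool_cam': array([[-7.47194455e-04, -9.56572018e-01, -2.91495139e-01,
         8.08902148e-02],
       [ 9.99999340e-01, -4.60279374e-04, -1.05286007e-03,
         6.72089127e-04],
       [ 8.72967280e-04, -2.91495733e-01,  9.56571730e-01,
        -1.87403924e-01],
       [ 0.00000000e+00,  0.00000000e+00,  0.00000000e+00,
         1.00000000e+00]])}
```

View pics/scene0.png

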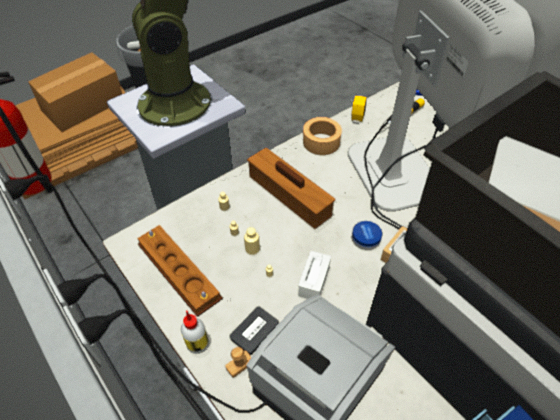

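View pics/top0.png

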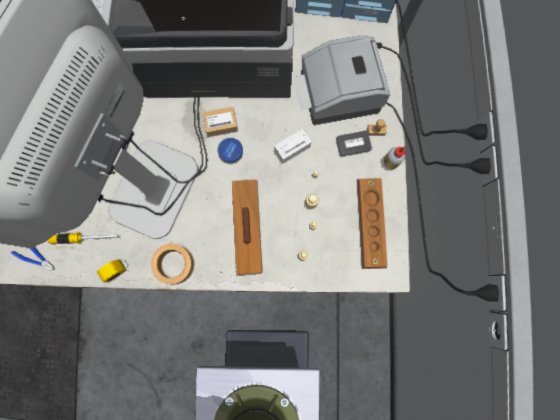

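View pics/wrist0.png

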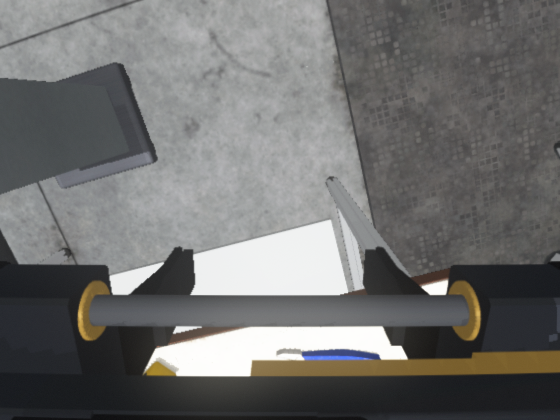

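```bash
cat > h.py <<'E'
import numpy as np,cv2
from scipy.spatial.transform import Rotation as Ro
from cell import monitor, read_camera, camera_info, env, look_for
def snap(c,n):
    o=monitor.get_obs(); p,d=read_camera(c)
    cv2.imwrite(f"pics/{n}.png",p[:,:,::-1]);np.save(f"pics/{n}.npy",d)
    R,t=pose(c,o); np.savez(f"pics/{n}_pose.npz",R=R,t=t)
    return p,d,R,t,o
def pose(c,o=None):
    i=camera_info(c)
    if c!="wrist": return i["R"],i["t"]
    T=i["T_tool_cam"]; Rt=Ro.from_euler('xyz',o["tool_rot"],degrees=True).as_matrix()
    Rwc=Rt@T[:3,:3]; c0=Rt@T[:3,3]+o["tool_pos"]
    return Rwc.T,-Rwc.T@c0
def rays(c,uv):
    i=camera_info(c)
    dist=np.array([i["k1"],0,0,0,0.])
    return cv2.undistortPoints(np.asarray(uv,float).reshape(-1,1,2),i["camera_matrix"],dist).reshape(-1,2)
def deproj(c,uv,z,R,t):
    s=rays(c,uv); P=np.c_[s,np.ones(len(s))]*np.asarray(z,float).reshape(-1,1)
    return (P-t)@R
def plane(c,uv,h,R,t):
    s=rays(c,uv); D=np.c_[s,np.ones(len(s))]@R; C=-R.T@t
    k=(h-C[2])/D[:,2]; return C+D*k[:,None]
def proj(c,X,R,t):
    i=camera_info(c); P=np.asarray(X,float).reshape(-1,3)@R.T+t; s=P[:,:2]/P[:,2:]
    r=(s**2).sum(1,keepdims=True); s=s*(1+i["k1"]*r)
    K=i["camera_matrix"]; return s*K[0,0]+K[:2,2]
def cloud(c,d,R,t):
    v,u=np.mgrid[:d.shape[0],:d.shape[1]]
    X=deproj(c,np.c_[u.ravel(),v.ravel()],d.ravel(),R,t).reshape(*d.shape,3); X[d==0]=np.nan
    return X
def tri(obs):
    # obs list of (camera,uv,R,t)
    A=np.zeros((3,3));b=np.zeros(3)
    for c,uv,R,t in obs:
        d=np.append(rays(c,[uv])[0],1)@R; d/=np.linalg.norm(d); C=-R.T@t
        M=np.eye(3)-np.outer(d,d);A+=M;b+=M@C
    return np.linalg.solve(A,b)
E
python3 - <<'E'
from h import *
d=np.load("pics/top0.npy");R,t=pose("top");X=cloud("top",d,R,t)
for (u,v) in [(303,255),(313,225),(312,200),(316,173),(372,265),(371,183),(246,225),(246,200),(246,262),(330,250),(60,60),(140,100),(20,200),(90,230),(172,246),(231,150),(395,157),(340,85)]:
    print((u,v),X[v,u].round(3))
for l in ["weight_50g","weight_100g","weight_200g","weight_500g","case","lid","oil_bottle","grease_tin","tape_tan"]:
    for c in ["scene","top"]:
        print(l,c,[(np.round(r["box"],1).tolist(),round(r["conf"],2)) for r in look_for(c,l)[:3]])
E
```

```text
(303, 255) [ 0.442 -0.112  0.046]
(313, 225) [ 0.52  -0.138  0.039]
(312, 200) [ 0.58  -0.134  0.071]
(316, 173) [ 0.661 -0.147  0.032]
(372, 265) [ 0.419 -0.293  0.025]
(371, 183) [ 0.634 -0.292  0.039]
(246, 225) [0.512 0.032 0.084]
(246, 200) [0.58  0.035 0.064]
(246, 262) [0.421 0.032 0.062]
(330, 250) [ 0.459 -0.187 -0.004]
(60, 60) [0.741 0.334 0.507]
(140, 100) [0.757 0.256 0.289]
(20, 200) [0.495 0.389 0.482]
(90, 230) [ 0.504  0.47  -0.003]
(172, 246) [0.46  0.225 0.047]
(231, 150) [0.724 0.083 0.027]
(395, 157) [ 0.695 -0.349  0.08 ]
(340, 85) [ 0.86  -0.199  0.151]
weight_50g scene [([265.1, 264.7, 8.2, 11.9], 0.5)]
weight_50g top []
weight_100g scene [([229.9, 220.1, 9.4, 16.7], 0.52)]
weight_100g top []
weight_200g scene [([216.8, 194.3, 11.4, 16.9], 0.74)]
weight_200g top [([297.9, 249.0, 10.5, 9.3], 0.57)]
weight_500g scene [([243.3, 226.7, 15.9, 27.2], 0.75), ([225.7, 220.1, 12.2, 16.5], 0.5)]
weight_500g top [([303.1, 192.4, 12.9, 16.8], 0.67)]
case scene [([140.2, 225.2, 81.0, 90.6], 0.85)]
case top [([357.5, 181.5, 32.5, 85.7], 0.86)]
lid scene [([247.5, 148.3, 88.0, 79.8], 0.7)]
lid top [([232.3, 177.9, 30.3, 98.2], 0.59), ([356.0, 177.9, 32.9, 93.5], 0.32)]
oil_bottle scene [([182.2, 310.3, 25.6, 44.9], 0.62), ([305.5, 119.7, 35.8, 32.5], 0.4)]
oil_bottle top [([386.1, 150.1, 20.3, 21.8], 0.54)]
grease_tin scene [([354.9, 222.3, 28.0, 25.2], 0.76)]
grease_tin top [([216.7, 139.3, 24.6, 24.1], 0.89)]
tape_tan scene []
tape_tan top [([150.9, 243.3, 41.5, 41.4], 0.87)]
```

```bash
python3 - <<'E'
import cv2
a=cv2.imread("pics/top0.png")[120:290,210:420];cv2.imwrite("pics/topc.png",cv2.resize(a,None,fx=3.5,fy=3.5,interpolation=cv2.INTER_CUBIC))
E
```

```text
(no output)
```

View pics/topc.png

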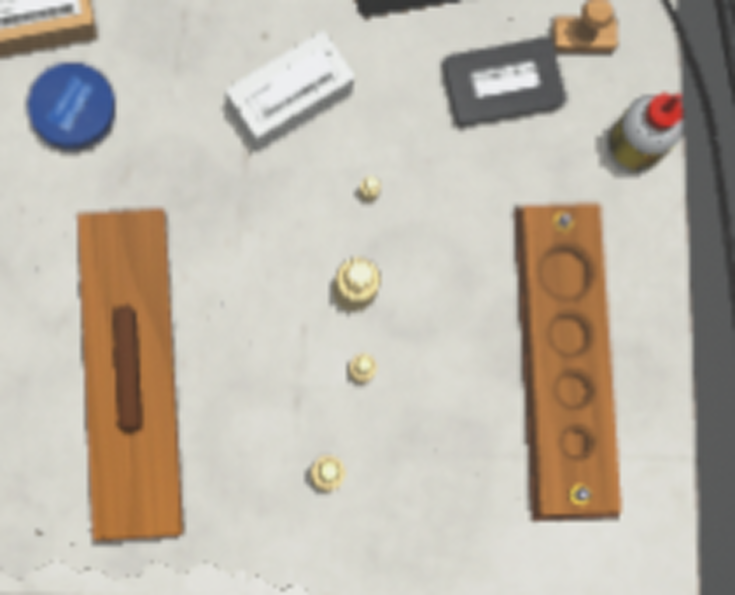

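```bash
python3 - <<'E'
from h import *
P=[]
for c in ["top","scene"]:
    d=np.load(f"pics/{c}0.npy");R,t=pose(c);X=cloud(c,d,R,t).reshape(-1,3);P.append(X[~np.isnan(X[:,0])])
for n,X in zip(["top","scene"],P):
    r=np.hypot(X[:,0],X[:,1]);az=np.degrees(np.arctan2(X[:,1],X[:,0]))
    for a in range(-60,110,10):
        m=(az>a)&(az<a+10)&(X[:,2]>0.08)&(r>0.25)
        if m.any():
            k=np.argmin(np.where(m,r,9)); print(n,a,m.sum(),X[k].round(3),round(r[k],3))
X=P[0]; m=(X[:,1]<-0.38)&(X[:,1]>-.7)&(X[:,0]>.3)&(X[:,0]<.9)
for y in np.arange(-.6,-.38,.02):
    k=m&(abs(X[:,1]-y)<.01); print(round(y,2),k.sum(), X[k,2].max().round(3) if k.any() else None)
m=(X[:,2]>.12)&(X[:,0]>.3)&(X[:,1]<.22)&(X[:,1]>-.39);print(X[m].min(0))
E
```

```text
top -60 5640 [ 0.353 -0.439  0.234] 0.563
top -50 7586 [ 0.366 -0.435  0.196] 0.569
top -40 11701 [ 0.632 -0.44   0.239] 0.77
top -30 2127 [ 0.687 -0.354  0.08 ] 0.773
top -20 4501 [ 0.805 -0.142  0.104] 0.818
top -10 4216 [ 0.806 -0.141  0.089] 0.818
top 0 6354 [0.47  0.026 0.085] 0.47
top 10 8358 [0.728 0.265 0.356] 0.775
top 20 16812 [0.548 0.281 0.081] 0.616
top 30 8470 [0.479 0.37  0.412] 0.605
top 40 1582 [0.468 0.393 0.354] 0.611
top 50 27 [0.435 0.52  0.197] 0.678
scene -60 922 [ 0.356 -0.439  0.226] 0.565
scene -50 3610 [ 0.368 -0.436  0.197] 0.571
scene -40 13738 [ 0.631 -0.447  0.247] 0.773
scene -30 697 [ 0.697 -0.35   0.1  ] 0.78
scene -20 9081 [ 0.808 -0.145  0.103] 0.821
scene -10 36160 [ 0.81  -0.142  0.103] 0.823
scene 0 7580 [0.473 0.024 0.088] 0.473
scene 10 9848 [0.648 0.234 0.081] 0.689
scene 20 9778 [0.548 0.279 0.083] 0.614
scene 30 1121 [0.478 0.371 0.336] 0.606
-0.6 0 None
-0.58 2541 0.511
-0.56 24625 0.515
-0.54 2394 0.307
-0.52 5990 0.306
-0.5 501 0.271
-0.48 324 0.268
-0.46 153 0.26
-0.44 549 0.253
-0.42 468 0.053
-0.4 625 0.01
[ 0.70183725 -0.3589832   0.12001267]
```

Emit:
servo_tool(
  commands=[0, -48, 0, 0, 0, 0, 0, -48, 0, 0, 0, 0, 0, -48, 0, 0, 0, 0, 0, -46, 0, 0, 0, 0, 0, 0, 0, 0, 0, 0],
)

```text
time_s: 1.55
tool_pos: [0.1201, 0.4383, 0.1972]
tool_rot: [-179.8, 0.0, 164.7]
force: [-0.8, 0.3, -0.4]
grip_width: 0.0869
```

Emit:
servo_tool(
  commands=[-50, 0, 0, 0, 0, 6.3, -50, 0, 0, 0, 0, 6.3, -50, 0, 0, 0, 0, 6.3, -50, 0, 0, 0, 0, 6.3, -50, 0, 0, 0, 0, 6.3, -50, 0, 0, 0, 0, 6.3, -50, 0, 0, 0, 0, 6.3, -50, 0, 0, 0, 0, 6.3],
)

```text
time_s: 2.35
tool_pos: [0.4314, 0.2075, 0.1982]
tool_rot: [179.9, 0.0, 114.0]
force: [0.7, 2.3, -0.7]
grip_width: 0.0874
```

```bash
cat >> h.py <<'E'
def plan(x,y,z,yaw,v=45,w=8.5,start=None,n=None):
    """print rows from present measured (or given) pose to target, tool pointing down"""
    if start is None:
        o=monitor.get_obs(); p=o["tool_pos"].copy(); psi=o["tool_rot"][2]
    else: p=np.array(start[:3],float); psi=start[3]
    g=np.array([x,y,z],float); dy=(yaw-psi+180)%360-180
    dist=np.linalg.norm(g-p)*1000
    n=n or max(1,int(np.ceil(max(dist/v,abs(dy)/w))))
    rows=[]
    for k in range(n):
        m=n-k; st=np.radians(psi); d=(g-p)*1000/m
        if k<n-1: pass
        c,s=np.cos(st),np.sin(st)
        tx=[round(d[0]*c+d[1]*s,1), round(d[0]*s-d[1]*c,1), round(-d[2],1)]
        tw=round(-((yaw-psi+180)%360-180)/m,2)
        rows.append(tx+[0,0,tw])
        p=p+np.array([tx[0]*c+tx[1]*s, tx[0]*s-tx[1]*c, -tx[2]])/1000; psi=psi-tw
    print(n,"rows"); 
    for i in range(0,n,10): print(", ".join(f"{v:g}" for r in rows[i:i+10] for v in r))
E
python3 -c "
from h import *
plan(.52,-.2,.28,0)"
```

```text
14 rows
-29.2, -6.1, -5.8, 0, 0, 8.15, -29.7, -1.9, -5.8, 0, 0, 8.15, -29.7, 2.3, -5.9, 0, 0, 8.15, -29.1, 6.5, -5.8, 0, 0, 8.15, -27.8, 10.6, -5.9, 0, 0, 8.14, -26.1, 14.4, -5.8, 0, 0, 8.15, -23.7, 18, -5.9, 0, 0, 8.14, -21, 21.2, -5.8, 0, 0, 8.15, -17.7, 23.9, -5.9, 0, 0, 8.14, -14.2, 26.2, -5.8, 0, 0, 8.15
-10.3, 27.9, -5.9, 0, 0, 8.14, -6.3, 29.1, -5.8, 0, 0, 8.15, -2.1, 29.7, -5.9, 0, 0, 8.14, 2.1, 29.7, -5.8, 0, 0, 8.15
```

Emit:
servo_tool(
  commands=[-29, -6, -6, 0, 0, 8.15, -30, -2, -6, 0, 0, 8.15, -30, 2, -6, 0, 0, 8.15, -29, 6.5, -6, 0, 0, 8.15, -28, 10.5, -6, 0, 0, 8.15, -26, 14.5, -6, 0, 0, 8.15, -24, 18, -6, 0, 0, 8.15, -21, 21, -6, 0, 0, 8.15, -18, 24, -6, 0, 0, 8.15, -14, 26, -6, 0, 0, 8.15],
)

```text
time_s: 3.35
tool_pos: [0.4941, -0.084, 0.2585]
tool_rot: [179.9, -0.1, 32.5]
force: [0.3, 0.3, -0.6]
grip_width: 0.087
```

Emit:
servo_tool(
  commands=[-10, 28, -6, 0, 0, 8.15, -6, 29, -6, 0, 0, 8.15, -2, 30, -6, 0, 0, 8.15, 2, 30, -6, 0, 0, 8.15, 0, 0, 0, 0, 0, 0, 0, 0, 0, 0, 0, 0],
)

```text
time_s: 3.95
tool_pos: [0.52, -0.1997, 0.2818]
tool_rot: [180.0, -0.0, 0.2]
force: [0.3, 0.8, -0.5]
grip_width: 0.0872
```

```bash
python3 - <<'E'
from h import *
p,d,R,t,o=snap("wrist","w1");print(o["tool_pos"],o["tool_rot"],o["qpos"])
X=cloud("wrist",d,R,t)
for v in range(20,420,50):
  print([tuple(X[v,u].round(3)) for u in range(80,560,120)])
E
```

```text
[ 0.51995919 -0.19973273  0.28181484] [ 1.79963963e+02 -7.80127410e-04  2.02696423e-01] [-21.92340914   5.86962252  43.88812679  90.27820519  -4.04490335
  85.48143816 -67.66486213]
[(np.float64(0.698), np.float64(0.045), np.float64(0.001)), (np.float64(0.697), np.float64(-0.103), np.float64(-0.001)), (np.float64(0.697), np.float64(-0.249), np.float64(0.002)), (np.float64(0.699), np.float64(-0.396), np.float64(0.002))]
[(np.float64(0.635), np.float64(0.02), np.float64(0.063)), (np.float64(0.639), np.float64(-0.1), np.float64(0.0)), (np.float64(0.64), np.float64(-0.251), np.float64(-0.002)), (np.float64(0.674), np.float64(-0.569), np.float64(-0.379))]
[(np.float64(0.581), np.float64(0.028), np.float64(0.063)), (np.float64(0.578), np.float64(-0.096), np.float64(0.0)), (np.float64(0.578), np.float64(-0.253), np.float64(0.0)), (np.float64(0.564), np.float64(-0.57), np.float64(-0.349))]
[(np.float64(0.527), np.float64(0.025), np.float64(0.084)), (np.float64(0.511), np.float64(-0.092), np.float64(-0.001)), (np.float64(0.512), np.float64(-0.256), np.float64(0.001)), (np.float64(0.454), np.f
[... 292 characters left out ...]
), np.float64(-0.146), np.float64(0.386)), (np.float64(0.361), np.float64(-0.083), np.float64(0.0)), (np.float64(0.361), np.float64(-0.262), np.float64(-0.001)), (np.float64(0.235), np.float64(-0.57), np.float64(-0.248))]
[(np.float64(0.55), np.float64(-0.151), np.float64(0.397)), (np.float64(0.549), np.float64(-0.179), np.float64(0.395)), (np.float64(0.549), np.float64(-0.209), np.float64(0.395)), (np.float64(0.548), np.float64(-0.239), np.float64(0.395))]
[(np.float64(0.538), np.float64(-0.15), np.float64(0.4)), (np.float64(0.109), np.float64(-0.049), np.float64(-0.076)), (np.float64(0.543), np.float64(-0.208), np.float64(0.406)), (np.float64(0.544), np.float64(-0.235), np.float64(0.407))]
```

View pics/w1.png

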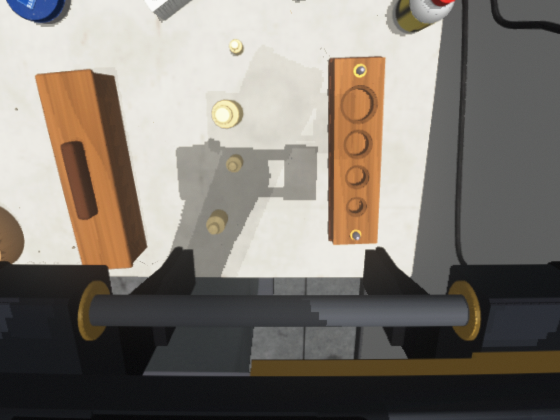

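```bash
cat >> h.py <<'E'
def blobs(n,c="wrist",zmin=.012,box=(.39,.70,-.2,-.08)):
    d=np.load(f"pics/{n}.npy");q=np.load(f"pics/{n}_pose.npz");X=cloud(c,d,q["R"],q["t"])
    m=(X[...,2]>zmin)&(X[...,2]<.12)&(X[...,0]>box[0])&(X[...,0]<box[1])&(X[...,1]>box[2])&(X[...,1]<box[3])
    k,L,st,ce=cv2.connectedComponentsWithStats(m.astype(np.uint8))
    for i in range(1,k):
        if st[i,4]<8: continue
        P=X[L==i]; zt=np.percentile(P[:,2],97); T=P[P[:,2]>zt-.004]
        print("px",ce[i].round(1),"n",st[i,4],"top",T.mean(0).round(4),"mid",((T.max(0)+T.min(0))/2).round(4),"all",((P.max(0)+P.min(0))/2).round(4)[:2], "ext",(P.max(0)-P.min(0)).round(3))
E
python3 - <<'E'
from h import *
blobs("w1")
im=cv2.imread("pics/w1.png")
a=cv2.resize(im[45:255,320:400],None,fx=2.8,fy=2.8,interpolation=cv2.INTER_CUBIC)
b=cv2.resize(im[30:240,195:260],None,fx=2.8,fy=2.8,interpolation=cv2.INTER_CUBIC)
c=cv2.resize(im[60:275,30:155],None,fx=2.735,fy=2.735,interpolation=cv2.INTER_CUBIC)[:588]
cv2.imwrite("pics/w1c.png",np.hstack([a,b,c]))
E
```

```text
px [235.6  46. ] n 146 top [ 0.6639 -0.1482  0.0328] mid [ 0.6638 -0.1484  0.0325] all [ 0.6646 -0.1476] ext [0.015 0.015 0.022]
px [226.2 113.8] n 726 top [ 0.5868 -0.1363  0.0697] mid [ 0.5869 -0.136   0.0701] all [ 0.5867 -0.1361] ext [0.032 0.033 0.06 ]
px [233.6 163.1] n 219 top [ 0.5249 -0.1414  0.0402] mid [ 0.5244 -0.1414  0.0404] all [ 0.5247 -0.1415] ext [0.019 0.019 0.03 ]
px [216.  222.4] n 361 top [ 0.4456 -0.1154  0.0506] mid [ 0.4456 -0.1153  0.0504] all [ 0.4448 -0.1152] ext [0.025 0.024 0.041]
```

View pics/w1c.png

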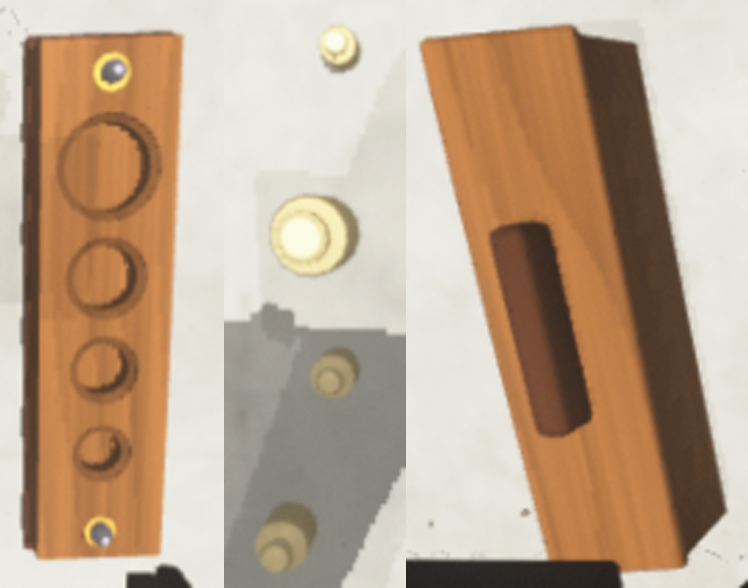

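```bash
python3 - <<'E'
from h import *
q=np.load("pics/w1_pose.npz");R,t=q["R"],q["t"]
pts=np.array([(112,71),(109,166),(106.5,277),(104,370),(101.5,452),(100,531)])/2.8+[320-.3,45-.3]
W=plane("wrist",pts,.028,R,t);print(W.round(4))
cx=np.array([104,65,17,-25,-65,-104.])/1000
# fit pose
A=np.c_[cx,np.zeros(6)]
mu=W[:,:2].mean(0);ma=A.mean(0)
H=(A-ma).T@(W[:,:2]-mu);th=np.arctan2(H[0,1]-H[1,0],H[0,0]+H[1,1])
Rm=np.array([[np.cos(th),-np.sin(th)],[np.sin(th),np.cos(th)]]);c=mu-Rm@ma
print(np.degrees(th),c,((A@Rm.T+c-W[:,:2])*1000).round(1))
d=np.load("pics/w1.npy");X=cloud("wrist",d,R,t)
z=X[...,2]
for n,(x0,x1,y0,y1,zl,zh) in dict(case=(.38,.7,-.34,-.24,.022,.034),batten=(.4,.65,0,.08,.08,.1),lidtop=(.37,.68,-.03,.11,.058,.07)).items():
    m=(X[...,0]>x0)&(X[...,0]<x1)&(X[...,1]>y0)&(X[...,1]<y1)&(z>zl)&(z<zh)
    P=X[m]; r=cv2.minAreaRect(P[:,:2].astype(np.float32)*1000); print(n,m.sum(),r,np.median(P[:,2]))
E
```

```text
[[ 0.6375 -0.2952  0.028 ]
 [ 0.5987 -0.2964  0.028 ]
 [ 0.5508 -0.2985  0.028 ]
 [ 0.5084 -0.3002  0.028 ]
 [ 0.469  -0.3017  0.028 ]
 [ 0.429  -0.3037  0.028 ]]
2.323431498506523 [ 0.53354385 -0.29920129] [[-0.   0.2]
 [-0.2 -0.2]
 [-0.3 -0. ]
 [ 0.2 -0. ]
 [-0.4 -0.2]
 [ 0.6  0.2]]
case 7306 ((557.3606567382812, -299.5633239746094), (74.57283020019531, 286.5584716796875), 88.66390228271484) 0.02837829213451378
batten 1244 ((514.03515625, 30.6785831451416), (90.13719177246094, 16.624155044555664), 4.25438117980957) 0.08833927925032477
lidtop 9159 ((514.246337890625, 31.39641761779785), (241.68582153320312, 67.76165008544922), 4.186824798583984) 0.06427835757019087
```

```bash
python3 -c "
from h import *
plan(.664,-.148,.12,2)"
```

```text
5 rows
28.9, -9.9, 32.3, 0, 0, -0.34, 28.9, -9.8, 32.3, 0, 0, -0.33, 29, -9.6, 32.3, 0, 0, -0.34, 29, -9.4, 32.3, 0, 0, -0.33, 29, -9.2, 32.4, 0, 0, -0.34
```

Emit:
servo_tool(
  commands=[29, -10, 32, 0, 0, -0.4, 29, -10, 32, 0, 0, -0.4, 29, -9.5, 32, 0, 0, -0.4, 29, -9.5, 32, 0, 0, -0.4, 29, -9, 32, 0, 0, -0.4, 0, 0, 0, 0, 0, 0],
  jaw=50,
  newtons=15,
)

```text
time_s: 4.6
tool_pos: [0.6636, -0.1413, 0.1139]
tool_rot: [-179.8, 0.6, 2.7]
force: [-0.3, 1.4, -1.4]
grip_width: 0.0523
```

```bash
python3 - <<'E'
from h import *
p,d,R,t,o=snap("wrist","w2");print(o["tool_pos"],o["tool_rot"],o["qpos"])
blobs("w2")
# case check
z=cloud("wrist",d,R,t)
E
```

```text
[ 0.66355201 -0.14126548  0.11389523] [-179.79152018    0.56149594    2.73301538] [-18.18712205  28.81855746  38.6821325   85.2516802  -18.37158905
  72.99053686 -64.66804294]
px [287.  198.7] n 314 top [ 0.6656 -0.1471  0.0328] mid [ 0.6653 -0.1473  0.0326] all [ 0.6656 -0.1471] ext [0.015 0.015 0.023]
px [269.5 279.5] n 1130 top [ 0.5975 -0.1354  0.0506] mid [ 0.5976 -0.1357  0.0516] all [ 0.5968 -0.1355] ext [0.016 0.033 0.043]
px [272.5 341.7] n 539 top [ 0.5259 -0.1408  0.0402] mid [ 0.5252 -0.1407  0.0399] all [ 0.526 -0.141] ext [0.019 0.02  0.03 ]
```

View pics/w2.png

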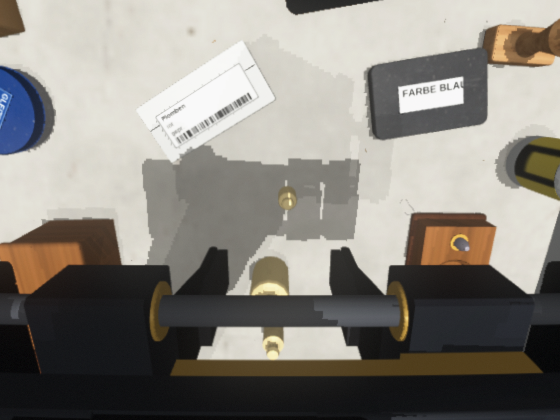

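```bash
python3 -c "
from h import *
o=monitor.get_obs();print(o['tool_pos'],o['tool_rot'])
plan(.665,-.1473,.0205,2.3)"
```

```text
[ 0.6630325  -0.14406907  0.11731485] [-179.89425189    0.40701971    2.5772826 ]
3 rows
0.6, 1.1, 32.3, 0, 0, 0.09, 0.6, 1.1, 32.3, 0, 0, 0.09, 0.6, 1.1, 32.2, 0, 0, 0.1
```

Emit:
servo_tool(
  commands=[0, 0, 35, 0, 0, 0, 0, 0, 35, 0, 0, 0, 0, 0, 15, 0, 0, 0, 0, 0, 0, 0, 0, 0, 0, 0, 0, 0, 0, 0, 0, 0, 0, 0, 0, 0],
)

```text
time_s: 5.25
tool_pos: [0.6654, -0.1491, 0.0395]
tool_rot: [180.0, -0.2, 2.2]
force: [0.2, -0.4, 0.6]
grip_width: 0.0496
```

```bash
python3 - <<'E'
from h import *
p,d,R,t,o=snap("wrist","w3");print(o["tool_pos"],o["tool_rot"],o["grip_width"])
blobs("w3")
plan(.665,-.1473,.0205,2.3)
E
```

```text
[ 0.6653749  -0.14910848  0.03949563] [179.97009144  -0.23034023   2.21948746] 0.04962513200175512
px [276.5 233.7] n 585 top [ 0.6658 -0.147   0.0327] mid [ 0.6653 -0.1471  0.0324] all [ 0.6669 -0.147 ] ext [0.013 0.016 0.023]
px [211.  275.1] n 1578 top [ 0.6743 -0.1157  0.1077] mid [ 0.6738 -0.1162  0.1085] all [ 0.665  -0.1166] ext [0.022 0.014 0.048]
px [346.2 275.2] n 1591 top [ 0.6768 -0.1802  0.1078] mid [ 0.6765 -0.1798  0.1085] all [ 0.667  -0.1798] ext [0.022 0.014 0.048]
px [206.5 336.8] n 417 top [ 0.6596 -0.1188  0.1176] mid [ 0.6594 -0.1196  0.1176] all [ 0.6594 -0.1211] ext [0.014 0.006 0.017]
px [255.6 342.8] n 1580 top [ 0.5989 -0.1355  0.0497] mid [ 0.5986 -0.1358  0.05  ] all [ 0.5965 -0.1355] ext [0.017 0.034 0.04 ]
px [351.4 336.8] n 421 top [ 0.6617 -0.1783  0.1178] mid [ 0.6619 -0.1767  0.1177] all [ 0.6619 -0.1761] ext [0.014 0.006 0.017]
1 rows
-0.2, -1.8, 18.8, 0, 0, -0.08
```

View pics/w3.png

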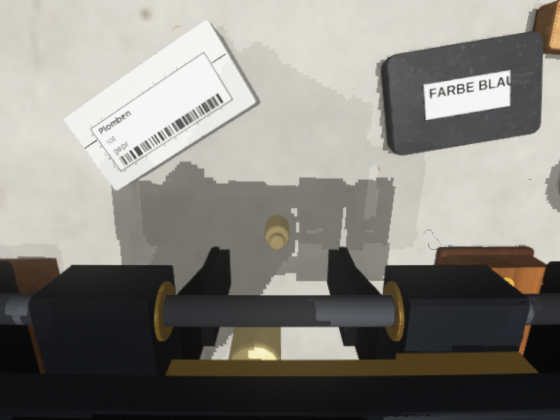

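Emit:
servo_tool(
  commands=[0, -1.5, 10, 0, 0, 0, 0, 0, 9, 0, 0, 0, 0, 0, 0, 0, 0, 0],
)

```text
time_s: 5.6
tool_pos: [0.6623, -0.1464, 0.0157]
tool_rot: [-180.0, 0.2, 2.2]
force: [0.7, -0.2, 0.5]
grip_width: 0.05
```

Emit:
servo_tool(
  commands=[0, 0, 0, 0, 0, 0, 0, 0, 0, 0, 0, 0, 0, 0, 0, 0, 0, 0, 0, 0, 0, 0, 0, 0, 0, 0, 0, 0, 0, 0],
  jaw=8,
)

```text
time_s: 6.1
tool_pos: [0.6639, -0.1472, 0.018]
tool_rot: [-180.0, -0.0, 2.2]
force: [-0.4, 0.1, -0.1]
grip_width: 0.018
```

Emit:
servo_tool(
  commands=[0, 0, -3, 0, 0, 0, 0, 0, 0, 0, 0, 0, 0, 0, 0, 0, 0, 0, 0, 0, 0, 0, 0, 0],
)

```text
time_s: 6.5
tool_pos: [0.6638, -0.1471, 0.0208]
tool_rot: [-180.0, -0.0, 2.2]
force: [-0.2, 1.0, 0.1]
grip_width: 0.0083
```

```bash
python3 - <<'E'
from h import *
p,d,R,t,o=snap("wrist","w4");print(o["tool_pos"],o["tool_rot"],o["grip_width"])
blobs("w4")
p,d,R,t,o=snap("scene","s4");cv2.imwrite("pics/s4c.png",cv2.resize(p[150:320,170:340,::-1],None,fx=3.5,fy=3.5))
E
```

```text
[ 0.66377349 -0.14707058  0.02081504] [-1.79992893e+02 -8.47928820e-03  2.21732958e+00] 0.008324203029487397
px [278.8 264.3] n 2665 top [ 0.674  -0.1457  0.088 ] mid [ 0.6844 -0.1456  0.1024] all [ 0.6759 -0.1459] ext [0.042 0.028 0.108]
px [265.2 343.3] n 1028 top [ 0.6715 -0.137   0.1162] mid [ 0.6702 -0.137   0.1164] all [ 0.6341 -0.1435] ext [0.085 0.017 0.108]
px [299.4 338.7] n 457 top [ 0.6723 -0.1549  0.1164] mid [ 0.6713 -0.1549  0.1166] all [ 0.6651 -0.1531] ext [0.024 0.005 0.028]
```

View pics/w4.png

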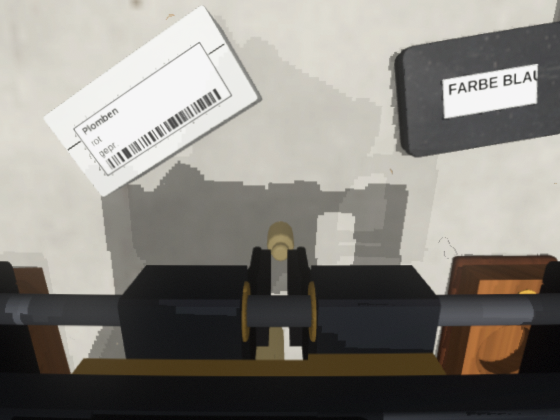

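View pics/s4c.png

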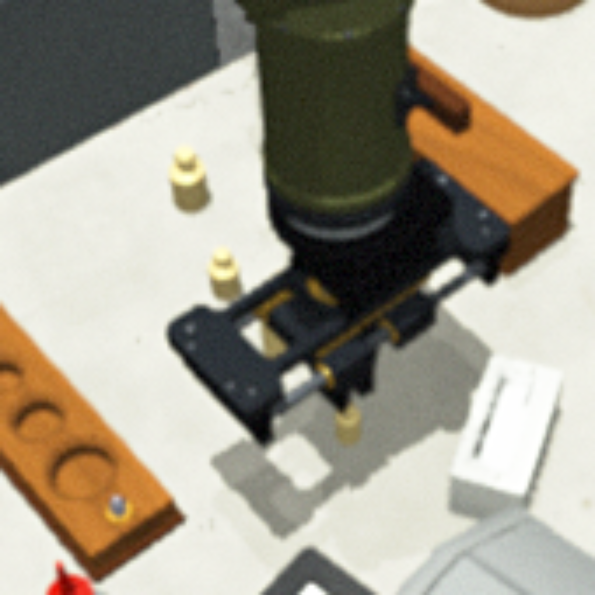

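Emit:
servo_tool(
  commands=[0, 0, 0, 0, 0, 0, 0, 0, 0, 0, 0, 0, 0, 0, 0, 0, 0, 0, 0, 0, 0, 0, 0, 0, 0, 0, 0, 0, 0, 0, 0, 0, 0, 0, 0, 0],
  jaw=50,
)

```text
time_s: 7.2
tool_pos: [0.6638, -0.1471, 0.0208]
tool_rot: [-180.0, -0.0, 2.2]
force: [-0.5, 0.4, 0.2]
grip_width: 0.0459
```

```bash
python3 - <<'E'
from h import *
p,d,R,t,o=snap("wrist","w5");print(o["tool_pos"],o["tool_rot"],o["grip_width"])
blobs("w5")
X=cloud("wrist",d,R,t)
# fingers profile: points near finger
for v in range(200,300,6):
    print(v,[tuple((X[v,u]*1000).round(0)) for u in (215,225,230,278,284,330,336,345)])
cv2.imwrite("pics/w5c.png",cv2.resize(p[180:330,180:380,::-1],None,fx=3.8,fy=3.8))
E
```

```text
[ 0.66376177 -0.14708939  0.02076645] [-1.79995024e+02 -4.53912625e-03  2.21648021e+00] 0.04593287660240887
px [279.9 242.9] n 705 top [ 0.6659 -0.147   0.0327] mid [ 0.6653 -0.1468  0.0326] all [ 0.6668 -0.1471] ext [0.013 0.016 0.023]
px [215.1 275.1] n 1544 top [ 0.6732 -0.1156  0.0894] mid [ 0.681  -0.1163  0.1029] all [ 0.6719 -0.1166] ext [0.038 0.014 0.074]
px [342.1 275.2] n 1557 top [ 0.6756 -0.1765  0.0895] mid [ 0.6833 -0.1758  0.1034] all [ 0.6738 -0.1758] ext [0.039 0.014 0.075]
px [201.9 340. ] n 925 top [ 0.6715 -0.1181  0.1172] mid [ 0.6712 -0.1178  0.1174] all [ 0.6648 -0.1203] ext [0.028 0.007 0.036]
px [257.9 343.9] n 1470 top [ 0.6034 -0.1353  0.041 ] mid [ 0.6022 -0.1354  0.0414] all [ 0.5973 -0.1353] ext [0.016 0.033 0.032]
px [355.7 339.8] n 920 top [ 0.6738 -0.174   0.1173] mid [ 0.6741 -0.1741  0.1174] all [ 0.6672 -0.1722] ext [0.028 0.006 0.037]
200 [(np.float64(684.0), np.float64(-106.0), np.float64(-0.0)), (np.float64(685.0), np.float64(-112.0), np.float64(1.0)), (np.float64(685.0), np.float64(-115.0), np.float64(-0.0)), (np.float64(686.0), np.float64(-14
[... 7151 characters left out ...]
 np.float64(-151.0), np.float64(1.0)), (np.float64(664.0), np.float64(-169.0), np.float64(69.0)), (np.float64(673.0), np.float64(-169.0), np.float64(84.0)), (np.float64(674.0), np.float64(-172.0), np.float64(87.0))]
296 [(np.float64(696.0), np.float64(-129.0), np.float64(130.0)), (np.float64(696.0), np.float64(-131.0), np.float64(130.0)), (np.float64(696.0), np.float64(-133.0), np.float64(130.0)), (np.float64(696.0), np.float64(-145.0), np.float64(129.0)), (np.float64(696.0), np.float64(-146.0), np.float64(129.0)), (np.float64(697.0), np.float64(-158.0), np.float64(129.0)), (np.float64(698.0), np.float64(-160.0), np.float64(131.0)), (np.float64(697.0), np.float64(-162.0), np.float64(129.0))]
```

View pics/w5c.png

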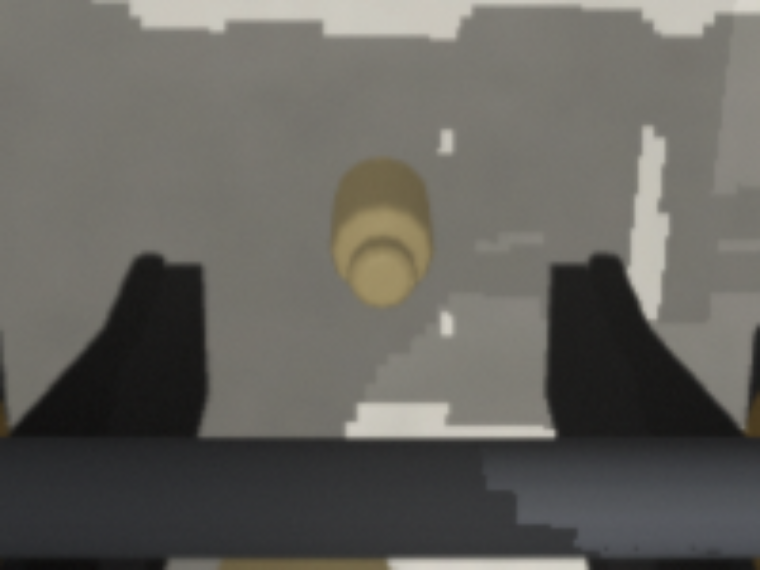

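```bash
python3 - <<'E'
from h import *
p,d,R,t,o=snap("scene","s5")
print(-R.T@t)
X=cloud("scene",d,R,t)
Tl=(X-o["tool_pos"])
psi=np.radians(o["tool_rot"][2]); a=Tl[...,0]*np.cos(psi)+Tl[...,1]*np.sin(psi); b=Tl[...,0]*np.sin(psi)-Tl[...,1]*np.cos(psi)
m=(abs(a)<.015)&(abs(b)>.02)&(abs(b)<.05)&(Tl[...,2]>-.012)&(Tl[...,2]<.09)
ys,xs=np.nonzero(m)
for v in np.unique(ys): 
    k=ys==v; print(v,[(int(u),(round(a[v,u]*1000),round(b[v,u]*1000),round(X[v,u,2]*1000))) for u in xs[k]][:10])
uv=proj("scene",[o["tool_pos"],o["tool_pos"]+[0,0,.047]],R,t);print(uv)
cv2.imwrite("pics/s5c.png",cv2.resize(p[220:300,230:310,::-1],None,fx=7,fy=7,interpolation=cv2.INTER_CUBIC))
E
```

```text
[ 1.11540538 -0.47266267  0.86688425]
238 [(281, (6, -30, 108))]
239 [(280, (3, -30, 101)), (281, (8, -28, 108))]
240 [(278, (-2, -28, 95)), (279, (2, -29, 98)), (280, (6, -28, 103)), (281, (6, -30, 101)), (282, (10, -30, 105)), (283, (10, -32, 104))]
241 [(277, (-2, -26, 93)), (278, (1, -26, 96)), (279, (1, -29, 94)), (280, (5, -28, 99)), (281, (7, -29, 100)), (282, (11, -28, 104))]
242 [(275, (-5, -24, 88)), (276, (-2, -23, 92)), (277, (1, -24, 94)), (278, (3, -25, 96)), (279, (5, -26, 96)), (280, (4, -29, 93))]
243 [(275, (-6, -24, 84)), (276, (-1, -23, 90)), (277, (0, -25, 89)), (278, (3, -25, 93)), (279, (5, -26, 94))]
244 [(275, (-8, -25, 77)), (276, (-3, -24, 84)), (277, (0, -24, 86)), (285, (13, -35, 90))]
245 [(275, (-7, -25, 76)), (276, (-3, -24, 79)), (284, (12, -33, 87)), (285, (11, -37, 82))]
246 [(283, (11, -31, 84)), (284, (10, -34, 81))]
247 [(281, (11, -26, 85)), (282, (10, -30, 81)), (283, (13, -29, 85)), (284, (13, -32, 82))]
248 [(280, (9, -25, 82)), (281, (11, -26, 83)), (282, (10, -29, 79)), (283, (12, -31, 79)), (284, (12, -33, 78))]
249 [(278, (2, -25, 70)), (
[... 1719 characters left out ...]
25, 62))]
268 [(255, (-4, 33, 49)), (256, (-2, 32, 50)), (259, (11, 33, 66)), (260, (12, 31, 66)), (261, (12, 29, 64)), (262, (10, 25, 58))]
269 [(256, (-1, 32, 48)), (257, (3, 33, 54)), (258, (5, 32, 55)), (259, (11, 33, 63)), (260, (12, 31, 62)), (261, (10, 28, 56)), (262, (9, 25, 53))]
270 [(257, (2, 32, 47)), (258, (5, 32, 51)), (259, (10, 33, 58)), (260, (12, 32, 59)), (261, (12, 29, 56)), (262, (11, 26, 53))]
271 [(258, (5, 32, 48)), (259, (10, 33, 54)), (260, (11, 31, 53)), (261, (12, 29, 52)), (262, (11, 26, 48))]
272 [(259, (9, 33, 50)), (260, (11, 31, 50)), (261, (11, 29, 48))]
273 [(260, (12, 32, 48)), (261, (12, 30, 46))]
[[268.58098473 268.07698202]
 [268.08703587 255.52444449]]
```

View pics/s5c.png

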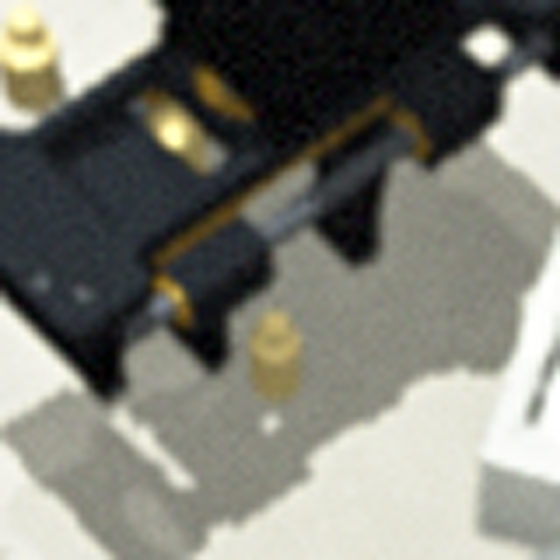

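Emit:
servo_tool(
  commands=[1.5, 0, 10, 0, 0, 0, 0, 0, 8, 0, 0, 0, 0, 0, 7, 0, 0, 0, 0, 0, 0, 0, 0, 0, 0, 0, 0, 0, 0, 0],
)

```text
time_s: 7.8
tool_pos: [0.6649, -0.1471, -0.0047]
tool_rot: [-180.0, 0.0, 2.2]
force: [0.2, -0.4, 0.1]
grip_width: 0.0498
```

```bash
python3 - <<'E'
from h import *
p,d,R,t,o=snap("wrist","w6");print(o["tool_pos"],o["tool_rot"],o["grip_width"],o["force"])
blobs("w6")
cv2.imwrite("pics/w6c.png",cv2.resize(p[180:330,180:380,::-1],None,fx=3.8,fy=3.8))
E
```

```text
[ 0.66494616 -0.14706919 -0.00474893] [-1.79997724e+02  4.35753469e-02  2.21149569e+00] 0.04979493605047776 [ 0.15135046 -0.4301581   0.07246157]
px [280.  264.5] n 962 top [ 0.6661 -0.1469  0.0328] mid [ 0.6652 -0.147   0.0323] all [ 0.6668 -0.147 ] ext [0.013 0.016 0.023]
px [260.5 328.4] n 32594 top [ 0.6894 -0.1592  0.1177] mid [ 0.6906 -0.1442  0.1176] all [ 0.6498 -0.14  ] ext [0.1   0.12  0.108]
```

View pics/w6c.png

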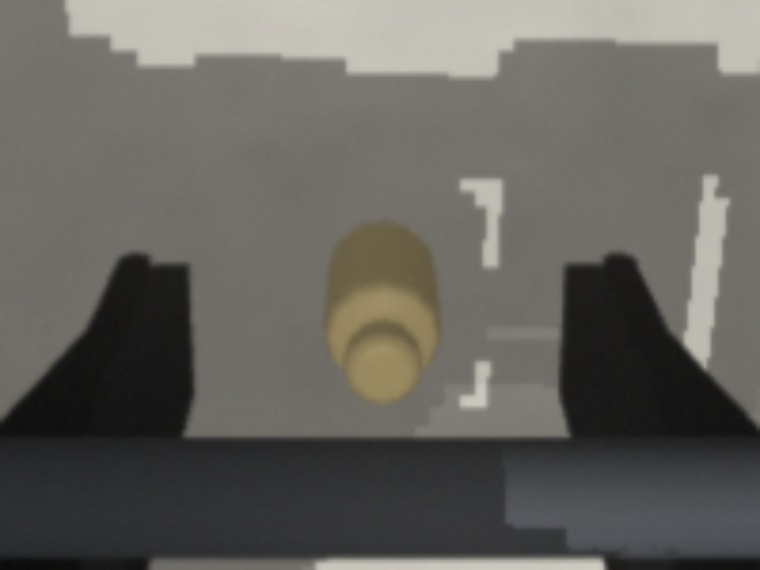

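Emit:
servo_tool(
  commands=[0, 0, 0, 0, 0, 0, 0, 0, 0, 0, 0, 0, 0, 0, 0, 0, 0, 0, 0, 0, 0, 0, 0, 0, 0, 0, 0, 0, 0, 0, 0, 0, 0, 0, 0, 0, 0, 0, 0, 0, 0, 0],
  jaw=5,
)

```text
time_s: 8.55
tool_pos: [0.6653, -0.1471, -0.0042]
tool_rot: [180.0, -0.0, 2.2]
force: [-0.2, 0.0, -0.5]
grip_width: 0.0137
```

```bash
python3 - <<'E'
from h import *
th=np.radians(2.32);c=np.array([.5335,-.2992])
for n,x in dict(b50=-.065,b100=-.025,b200=.017,b500=.065).items(): print(n,(c+x*np.array([np.cos(th),np.sin(th)])).round(4))
E
```

```text
b50 [ 0.4686 -0.3018]
b100 [ 0.5085 -0.3002]
b200 [ 0.5505 -0.2985]
b500 [ 0.5984 -0.2966]
```

Emit:
servo_tool(
  commands=[0, 0, 0, 0, 0, 0, 0, 0, -10, 0, 0, 0, 0, 0, -10, 0, 0, 0, 0, 0, 0, 0, 0, 0, 0, 0, 0, 0, 0, 0],
)

```text
time_s: 9.05
tool_pos: [0.6658, -0.1471, 0.0165]
tool_rot: [-180.0, -0.1, 2.2]
force: [0.9, -0.6, -1.2]
grip_width: 0.0139
```

```bash
python3 - <<'E'
from h import *
p,d,R,t,o=snap("wrist","w7");print(o["tool_pos"],o["tool_rot"],o["grip_width"],o["force"])
cv2.imwrite("pics/w7c.png",cv2.resize(p[180:330,180:380,::-1],None,fx=3.8,fy=3.8))
p,d,R,t,o=snap("scene","s7")
cv2.imwrite("pics/s7c.png",cv2.resize(p[220:300,230:310,::-1],None,fx=7,fy=7,interpolation=cv2.INTER_CUBIC))
E
```

```text
[ 0.66575044 -0.14705332  0.01654324] [-1.79998152e+02 -7.91457115e-02  2.22206381e+00] 0.013851878566698062 [ 0.87561495 -0.55938236 -1.20085904]
```

View pics/w7c.png

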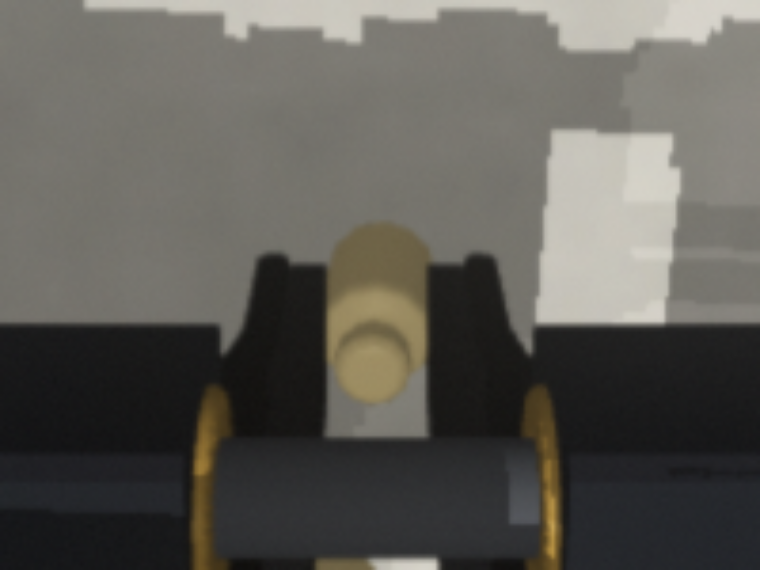

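View pics/s7c.png

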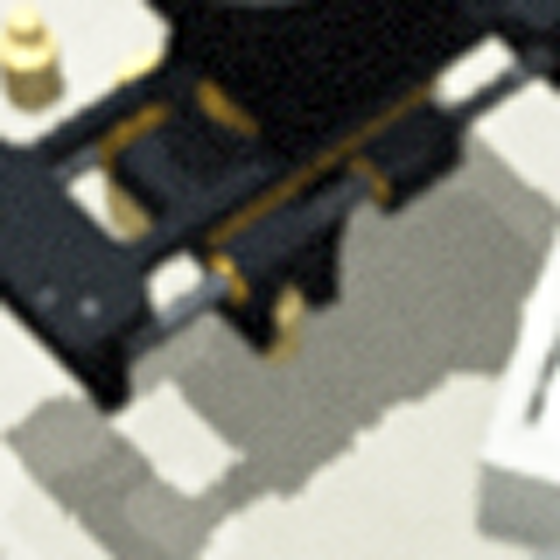

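```bash
python3 -c "
from h import *
plan(.468,-.3018,.085,2.3,start=(.6657,-.1471,.0165,2.22),v=38)"
```

```text
7 rows
-29.1, 21, -9.8, 0, 0, -0.01, -29.1, 21, -9.8, 0, 0, -0.01, -29.1, 21, -9.8, 0, 0, -0.01, -29.1, 21, -9.8, 0, 0, -0.01, -29.1, 20.9, -9.8, 0, 0, -0.01, -29.1, 21, -9.7, 0, 0, -0.02, -29, 20.9, -9.8, 0, 0, -0.01
```

Emit:
servo_tool(
  commands=[0, 0, -30, 0, 0, 0, -29, 21, -30, 0, 0, 0, -29, 21, -10, 0, 0, 0, -29, 21, 0, 0, 0, 0, -29, 21, 0, 0, 0, 0, -29, 21, 0, 0, 0, 0, -29, 21, 0, 0, 0, -0.1, -29, 21, 2, 0, 0, 0, 0, 0, 0, 0, 0, 0, 0, 0, 0, 0, 0, 0],
)

```text
time_s: 10.15
tool_pos: [0.4675, -0.3022, 0.0837]
tool_rot: [-180.0, -0.0, 2.2]
force: [0.4, 1.1, 0.7]
grip_width: 0.0134
```

```bash
python3 - <<'E'
from h import *
p,d,R,t,o=snap("wrist","w8");print(o["tool_pos"],o["tool_rot"],o["grip_width"],o["force"],o["qpos"])
E
```

```text
[ 0.46750838 -0.30222207  0.0837102 ] [-1.79954581e+02 -3.13329450e-02  2.18372163e+00] 0.013399722329067172 [0.44766248 1.08365959 0.66668569] [ -9.58839438  15.10235663  45.67238625 105.94666707 -12.04185447
  63.88432743 -47.37428991]
```

View pics/w8.png

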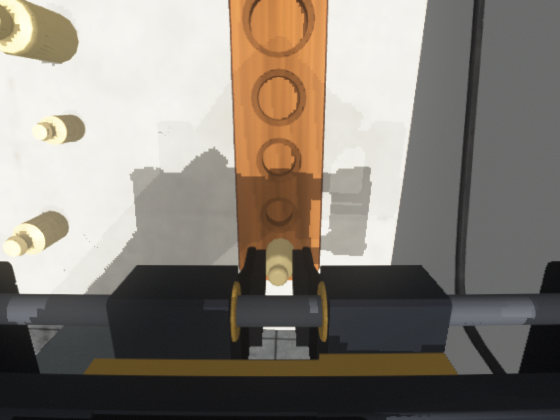

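```bash
python3 - <<'E'
from h import *
q=np.load("pics/w8_pose.npz");R,t=q["R"],q["t"]
im=cv2.imread("pics/w8.png");cv2.imwrite("pics/w8c.png",cv2.resize(im[130:290,215:345],None,fx=3.7,fy=3.7,interpolation=cv2.INTER_CUBIC))
print(plane("wrist",[(279,212),(279,159),(278.5,97),(278,20)],.028,R,t).round(4))
E
```

```text
[[ 0.4709 -0.3016  0.028 ]
 [ 0.5097 -0.3001  0.028 ]
 [ 0.5511 -0.2983  0.028 ]
 [ 0.5977 -0.2962  0.028 ]]
```

View pics/w8c.png

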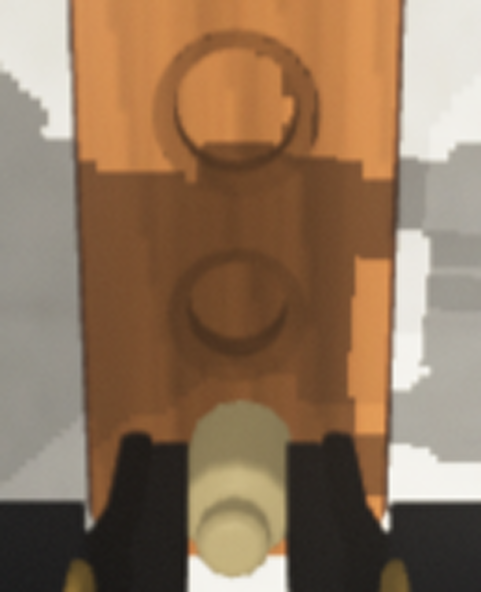

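```bash
python3 - <<'E'
from h import *
q=np.load("pics/w8_pose.npz");R,t=q["R"],q["t"];d=np.load("pics/w8.npy");X=cloud("wrist",d,R,t)
print(plane("wrist",[(279.5,213.5),(279,159.7)],.028,R,t).round(4))
for (u,v) in [(278,274),(278,277),(278,281),(275,277),(281,277),(279,262),(279,250),(279,242)]: print((u,v),X[v,u].round(4))
E
```

```text
[[ 0.4697 -0.302   0.028 ]
 [ 0.5092 -0.3002  0.028 ]]
(278, 274) [ 0.4691 -0.3011  0.1209]
(278, 277) [ 0.4676 -0.3012  0.1211]
(278, 281) [ 0.4662 -0.3012  0.1223]
(275, 277) [ 0.4678 -0.2997  0.1215]
(281, 277) [ 0.4679 -0.3026  0.1216]
(279, 262) [ 0.4714 -0.3015  0.1124]
(279, 250) [ 0.4746 -0.3014  0.1051]
(279, 242) [ 0.4749 -0.3014  0.0949]
```

Emit:
servo_tool(
  commands=[1, 0.5, 20, 0, 0, 0, 0, 0, 20, 0, 0, 0, 0, 0, 10, 0, 0, 0, 0, 0, 7, 0, 0, 0, 0, 0, 5, 0, 0, 0, 0, 0, 4, 0, 0, 0, 0, 0, 4, 0, 0, 0, 0, 0, 2, 0, 0, 0, 0, 0, 0, 0, 0, 0],
)

```text
time_s: 11.1
tool_pos: [0.4691, -0.3023, 0.0117]
tool_rot: [-180.0, -0.0, 2.3]
force: [-0.4, -0.5, -1.3]
grip_width: 0.0135
```

Emit:
servo_tool(
  commands=[0, 0, 1.5, 0, 0, 0, 0, 0, 1.5, 0, 0, 0, 0, 0, 1, 0, 0, 0, 0, 0, 0, 0, 0, 0],
)

```text
time_s: 11.5
tool_pos: [0.4692, -0.3023, 0.0078]
tool_rot: [-180.0, -0.0, 2.3]
force: [-0.3, -0.6, -0.3]
grip_width: 0.0136
```

Emit:
servo_tool(
  commands=[0, 0, 0, 0, 0, 0, 0, 0, 0, 0, 0, 0, 0, 0, 0, 0, 0, 0, 0, 0, 0, 0, 0, 0],
  jaw=45,
)

```text
time_s: 11.9
tool_pos: [0.4691, -0.3023, 0.0078]
tool_rot: [-180.0, -0.0, 2.3]
force: [-0.5, -0.8, -1.1]
grip_width: 0.0378
```

Emit:
servo_tool(
  commands=[0, 0, -15, 0, 0, 0, 0, 0, -30, 0, 0, 0, 0, 0, -35, 0, 0, 0, 0, 0, 0, 0, 0, 0, 0, 0, 0, 0, 0, 0],
)

```text
time_s: 12.4
tool_pos: [0.47, -0.3027, 0.0894]
tool_rot: [180.0, -0.2, 2.3]
force: [-0.1, 0.3, -0.2]
grip_width: 0.0451
```

```bash
python3 - <<'E'
from h import *
p,d,R,t,o=snap("wrist","w9");print(o["tool_pos"],o["tool_rot"],o["grip_width"],o["force"])
blobs("w9"); print(); blobs("w9",zmin=.031,box=(.43,.66,-.33,-.26))
E
```

```text
[ 0.47001796 -0.30270907  0.08937971] [ 1.79969138e+02 -1.69585590e-01  2.31589835e+00] 0.04507044247378721 [-0.09932012  0.32873197 -0.18836952]
px [33.8 34.9] n 3671 top [ 0.586  -0.1446  0.0672] mid [ 0.5866 -0.143   0.0674] all [ 0.587 -0.14 ] ext [0.034 0.029 0.059]
px [ 60.2 132. ] n 976 top [ 0.5245 -0.1427  0.0402] mid [ 0.5244 -0.1422  0.0403] all [ 0.5244 -0.1428] ext [0.019 0.019 0.031]
px [ 37.3 236.1] n 1554 top [ 0.4451 -0.1169  0.0502] mid [ 0.4446 -0.1162  0.05  ] all [ 0.4446 -0.1158] ext [0.026 0.025 0.041]

px [278.9 217.5] n 358 top [ 0.4697 -0.3022  0.0449] mid [ 0.4693 -0.302   0.0446] all [ 0.4701 -0.3023] ext [0.014 0.015 0.016]
px [228.5 257.7] n 139 top [ 0.4748 -0.2765  0.1179] mid [ 0.4701 -0.275   0.1179] all [ 0.4697 -0.275 ] ext [0.021 0.01  0.006]
px [326.8 259.2] n 118 top [ 0.4758 -0.3259  0.118 ] mid [ 0.4718 -0.3269  0.1179] all [ 0.4718 -0.3269] ext [0.021 0.006 0.007]
px [277.7 265.2] n 127 top [ 0.4317 -0.3028  0.0413] mid [ 0.432  -0.3027  0.0415] all [ 0.4327 -0.3031] ext [0.005 0.009 0.013]
```

View pics/w9.png

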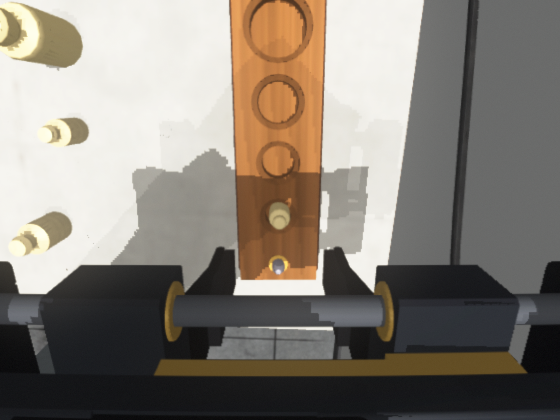

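```bash
python3 -c "
from h import *
plan(.525,-.1415,.04,2.3,v=36)"
```

```text
5 rows
12.5, -31.6, 9.6, 0, 0, 0, 12.4, -31.7, 9.6, 0, 0, 0, 12.5, -31.6, 9.6, 0, 0, 0.01, 12.4, -31.7, 9.7, 0, 0, 0, 12.5, -31.6, 9.6, 0, 0, 0.01
```

Emit:
servo_tool(
  commands=[12.5, -31.5, 9, 0, 0, 0, 12.5, -31.5, 9, 0, 0, 0, 12.5, -31.5, 10, 0, 0, 0, 12.5, -31.5, 10, 0, 0, 0, 12.5, -31.5, 10, 0, 0, 0, 0, 0, 0, 0, 0, 0, 0, 0, 0, 0, 0, 0, 0, 0, 0, 0, 0, 0],
)

```text
time_s: 13.25
tool_pos: [0.5244, -0.1436, 0.0394]
tool_rot: [180.0, 0.1, 2.2]
force: [-0.7, -0.7, 0.0]
grip_width: 0.045
```

```bash
python3 - <<'E'
from h import *
p,d,R,t,o=snap("wrist","w10");print(o["tool_pos"],o["tool_rot"],o["grip_width"],o["force"])
blobs("w10"); plan(.525,-.1415,-.0045,2.3,n=1)
E
```

```text
[ 0.52440397 -0.14364668  0.03940762] [1.79963210e+02 6.10686913e-02 2.23023937e+00] 0.0450162192655584 [-0.72814421 -0.71535325  0.00206003]
px [269.7 136.2] n 3316 top [ 0.5877 -0.1359  0.0696] mid [ 0.5873 -0.1359  0.0697] all [ 0.5871 -0.1358] ext [0.033 0.034 0.05 ]
px [275.6 234.8] n 998 top [ 0.5254 -0.141   0.0402] mid [ 0.5252 -0.1411  0.04  ] all [ 0.5254 -0.1411] ext [0.019 0.02  0.03 ]
px [216.4 275. ] n 1537 top [ 0.5338 -0.1127  0.1077] mid [ 0.5333 -0.1134  0.1081] all [ 0.5245 -0.1137] ext [0.021 0.014 0.047]
px [340.8 275.1] n 1549 top [ 0.5361 -0.1721  0.1078] mid [ 0.5354 -0.1717  0.1082] all [ 0.5262 -0.1717] ext [0.022 0.014 0.047]
px [228.9 341.6] n 1420 top [ 0.5184 -0.1164  0.1169] mid [ 0.5188 -0.1181  0.1171] all [ 0.4822 -0.1149] ext [0.087 0.025 0.107]
px [344.8 336.8] n 405 top [ 0.5208 -0.1703  0.1178] mid [ 0.5212 -0.169   0.1177] all [ 0.5212 -0.1681] ext [0.014 0.005 0.016]
1 rows
0.5, -2.4, 44.2, 0, 0, -0.12
```

Emit:
servo_tool(
  commands=[1, -2.5, 12, 0, 0, 0, 0, 0, 12, 0, 0, 0, 0, 0, 12, 0, 0, 0, 0, 0, 8, 0, 0, 0, 0, 0, 0, 0, 0, 0, 0, 0, 0, 0, 0, 0],
)

```text
time_s: 13.9
tool_pos: [0.526, -0.1401, -0.0045]
tool_rot: [180.0, 0.0, 2.3]
force: [-0.6, -0.2, -1.1]
grip_width: 0.045
```

Emit:
servo_tool(
  commands=[0, 0, 0, 0, 0, 0, 0, 0, 0, 0, 0, 0, 0, 0, 0, 0, 0, 0, 0, 0, 0, 0, 0, 0, 0, 0, 0, 0, 0, 0, 0, 0, 0, 0, 0, 0, 0, 0, 0, 0, 0, 0],
  jaw=8,
  newtons=20,
)

```text
time_s: 14.6
tool_pos: [0.5264, -0.14, -0.004]
tool_rot: [180.0, -0.0, 2.3]
force: [0.2, -0.7, 1.6]
grip_width: 0.0184
```

Emit:
servo_tool(
  commands=[0, 0, -5, 0, 0, 0, 0, 0, -20, 0, 0, 0, 0, 0, -30, 0, 0, 0, 0, 0, -35, 0, 0, 0, 0, 0, 0, 0, 0, 0],
)

```text
time_s: 15.1
tool_pos: [0.5295, -0.1407, 0.0903]
tool_rot: [180.0, -0.5, 2.3]
force: [0.5, 0.4, -0.7]
grip_width: 0.0182
```

```bash
python3 - <<'E'
from h import *
p,d,R,t,o=snap("wrist","w11");print(o["tool_pos"],o["tool_rot"],o["grip_width"],o["force"])
plan(.5085,-.3002,.085,2.3,v=36)
cv2.imwrite("pics/w11c.png",cv2.resize(p[180:330,180:380,::-1],None,fx=3.8,fy=3.8))
E
```

```text
[ 0.52947075 -0.14069786  0.09033128] [179.97455114  -0.47271344   2.30368531] 0.01820770627248735 [ 0.48739486  0.44508263 -0.66859015]
5 rows
-5.2, 31.8, 0.6, 0, 0, 0, -5.2, 31.9, 0.6, 0, 0, 0.01, -5.1, 31.8, 0.6, 0, 0, 0, -5.2, 31.9, 0.6, 0, 0, 0.01, -5.1, 31.8, 0.6, 0, 0, 0
```

View pics/w11c.png

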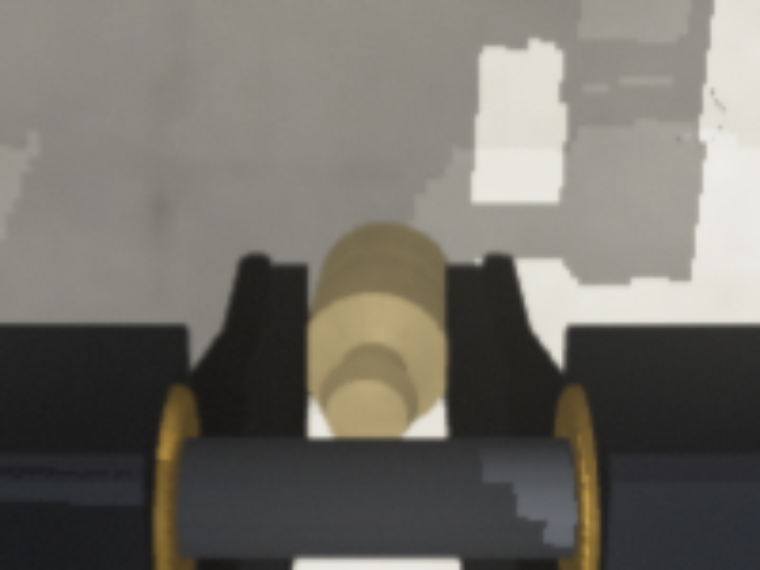

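Emit:
servo_tool(
  commands=[-4.6, 31.8, 0, 0, 0, 0, -4.6, 31.8, 0, 0, 0, 0, -4.6, 31.8, 0, 0, 0, 0, -4.6, 31.8, 0, 0, 0, 0, -4.6, 31.8, 0, 0, 0, 0, 0, 0, 0, 0, 0, 0, 0, 0, 0, 0, 0, 0, 0, 0, 0, 0, 0, 0],
)

```text
time_s: 15.95
tool_pos: [0.5094, -0.2978, 0.0846]
tool_rot: [-179.9, 0.1, 2.4]
force: [-0.5, -1.0, -1.4]
grip_width: 0.0181
```

```bash
python3 - <<'E'
from h import *
p,d,R,t,o=snap("wrist","w12");print(o["tool_pos"],o["tool_rot"],o["grip_width"],o["force"])
X=cloud("wrist",d,R,t)
cv2.imwrite("pics/w12c.png",cv2.resize(p[130:290,215:345,::-1],None,fx=3.7,fy=3.7,interpolation=cv2.INTER_CUBIC))
m=(X[...,2]>.095)&(X[...,2]<.14)&(abs(X[...,1]+.3)<.008)&(X[...,0]<.53)&(X[...,0]>.48)
P=X[m];zt=np.percentile(P[:,2],95);T=P[P[:,2]>zt-.003];print(zt,T.mean(0),T.min(0),T.max(0))
E
```

```text
[ 0.50941374 -0.29784588  0.08462383] [-1.79894771e+02  8.41166310e-02  2.39903175e+00] 0.01809628147714202 [-0.54642764 -0.97013154 -1.37631464]
0.13275232275550808 [ 0.51173992 -0.30082703  0.13205154] [ 0.5047987  -0.3079962   0.12975274] [ 0.52042109 -0.29234548  0.13999876]
```

View pics/w12c.png

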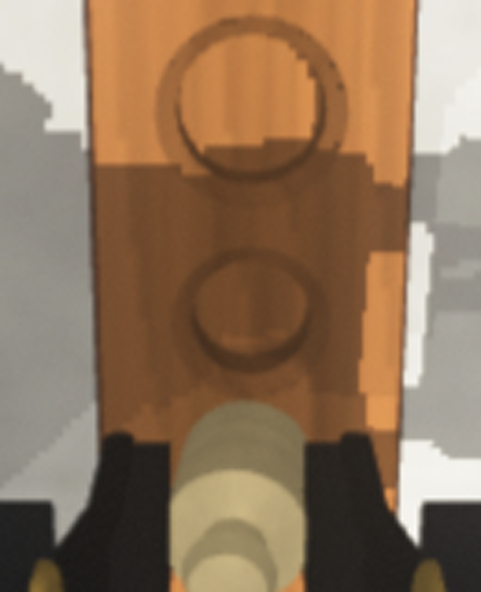

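```bash
python3 - <<'E'
from h import *
o=monitor.get_obs();print(o["tool_pos"])
q=np.load("pics/w12_pose.npz");R,t=q["R"],q["t"]
X=cloud("wrist",np.load("pics/w12.npy"),R,t)
print(plane("wrist",[(282.8,214.9)],.028,R,t))
for v in (240,243,246,250,256,262): 
    r=[(u,X[v,u]) for u in range(258,302) if X[v,u,2]>.08 and abs(X[v,u,1]+.298)<.0125]
    print(v,[ (round(1000*a[1],1),round(1000*a[0],1),round(1000*a[2],1)) for u,a in (r[0],r[len(r)//2],r[-1])])
E
```

```text
[ 0.50974685 -0.29770195  0.08488576]
[[ 0.51026125 -0.30005707  0.028     ]]
240 [(np.float64(-293.1), np.float64(515.6), np.float64(90.5)), (np.float64(-298.1), np.float64(516.9), np.float64(92.9)), (np.float64(-302.6), np.float64(516.5), np.float64(91.5))]
243 [(np.float64(-291.0), np.float64(514.2), np.float64(91.5)), (np.float64(-298.1), np.float64(517.2), np.float64(98.0)), (np.float64(-304.9), np.float64(514.8), np.float64(91.6))]
246 [(np.float64(-289.9), np.float64(512.3), np.float64(91.5)), (np.float64(-298.0), np.float64(517.4), np.float64(102.5)), (np.float64(-306.7), np.float64(512.9), np.float64(91.2))]
250 [(np.float64(-286.4), np.float64(518.5), np.float64(111.3)), (np.float64(-298.0), np.float64(517.3), np.float64(107.5)), (np.float64(-308.0), np.float64(519.1), np.float64(110.6))]
256 [(np.float64(-286.8), np.float64(518.1), np.float64(117.5)), (np.float64(-298.0), np.float64(516.9), np.float64(113.9)), (np.float64(-307.5), np.float64(519.6), np.float64(119.0))]
262 [(np.float64(-287.2), np.float64(518.8), np.float64(125.5)), (np.float64(-297.6), np.float64(514.9), np.float64(116.6)), (np.float64(-307.2), np.float64(519.0), np.float64(124.2))]
```

Emit:
servo_tool(
  commands=[1.5, 2.2, 20, 0, 0, 0, 0, 0, 20, 0, 0, 0, 0, 0, 10, 0, 0, 0, 0, 0, 7, 0, 0, 0, 0, 0, 5, 0, 0, 0, 0, 0, 4, 0, 0, 0, 0, 0, 4, 0, 0, 0, 0, 0, 2, 0, 0, 0, 0, 0, 0, 0, 0, 0],
)

```text
time_s: 16.9
tool_pos: [0.5111, -0.3017, 0.0136]
tool_rot: [-180.0, -0.0, 2.3]
force: [0.2, 0.4, -1.7]
grip_width: 0.0185
```

Emit:
servo_tool(
  commands=[0, 0, 1.5, 0, 0, 0, 0, 0, 1.5, 0, 0, 0, 0, 0, 1, 0, 0, 0, 0, 0, 0, 0, 0, 0],
)

```text
time_s: 17.3
tool_pos: [0.5111, -0.3018, 0.0096]
tool_rot: [-180.0, 0.0, 2.3]
force: [0.3, 1.1, -0.6]
grip_width: 0.0181
```

Emit:
servo_tool(
  commands=[0, -1, 1, 0, 0, 0, 0, 0, 0.5, 0, 0, 0, 0, 0, 0, 0, 0, 0],
)

```text
time_s: 17.6
tool_pos: [0.5111, -0.301, 0.0082]
tool_rot: [180.0, -0.0, 2.3]
force: [-0.3, -0.0, -0.5]
grip_width: 0.0179
```

Emit:
servo_tool(
  commands=[0, 0, 0, 0, 0, 0, 0, 0, 0, 0, 0, 0, 0, 0, 0, 0, 0, 0, 0, 0, 0, 0, 0, 0],
  jaw=55,
)

```text
time_s: 18.0
tool_pos: [0.5112, -0.3009, 0.0084]
tool_rot: [180.0, -0.0, 2.3]
force: [-0.1, -0.4, 0.7]
grip_width: 0.0427
```

Emit:
servo_tool(
  commands=[0, 0, -15, 0, 0, 0, 0, 0, -30, 0, 0, 0, 0, 0, -35, 0, 0, 0, 0, 0, 0, 0, 0, 0, 0, 0, 0, 0, 0, 0, 0, 0, 0, 0, 0, 0],
)

```text
time_s: 18.6
tool_pos: [0.5107, -0.3003, 0.0879]
tool_rot: [-180.0, 0.0, 2.3]
force: [-0.7, -0.4, -0.5]
grip_width: 0.0549
```

```bash
python3 - <<'E'
from h import *
p,d,R,t,o=snap("wrist","w13");print(o["tool_pos"],o["tool_rot"],o["grip_width"],o["force"])
blobs("w13"); print(); blobs("w13",zmin=.031,box=(.43,.66,-.33,-.26))
plan(.445,-.1152,.06,2.3,v=36)
E
```

```text
[ 0.51067349 -0.30034693  0.08787174] [-1.79953734e+02  3.82591060e-02  2.32006238e+00] 0.05489196017239703 [-0.68226941 -0.40544151 -0.50125226]
px [39.6 99.5] n 3708 top [ 0.5869 -0.141   0.0691] mid [ 0.5872 -0.1397  0.0689] all [ 0.5873 -0.1401] ext [0.034 0.028 0.06 ]
px [ 41.8 274.8] n 382 top [ 0.4507 -0.1136  0.0482] mid [ 0.4503 -0.1136  0.0481] all [ 0.4512 -0.1122] ext [0.013 0.019 0.039]

px [278.5  25.2] n 237 top [ 0.6372 -0.2944  0.0413] mid [ 0.6376 -0.2942  0.0411] all [ 0.6373 -0.2945] ext [0.01  0.009 0.012]
px [281.5 220. ] n 643 top [ 0.5099 -0.3017  0.0524] mid [ 0.5094 -0.3016  0.0519] all [ 0.5094 -0.3017] ext [0.02  0.02  0.023]
px [218.3 258.4] n 189 top [ 0.5153 -0.2693  0.1178] mid [ 0.5103 -0.2676  0.1177] all [ 0.5103 -0.2676] ext [0.021 0.01  0.008]
px [334.5 263.1] n 122 top [ 0.5148 -0.3275  0.1176] mid [ 0.5121 -0.3282  0.1177] all [ 0.5121 -0.3283] ext [0.02  0.003 0.008]
px [279.8 268.8] n 356 top [ 0.4701 -0.3022  0.0448] mid [ 0.4694 -0.3022  0.045 ] all [ 0.471  -0.3023] ext [0.014 0.015 0.017]
6 rows
-9.6, -31.3, 4.6, 0, 0, 0, -9.7, -31.2, 4.6, 0, 0, 0, -9.6, -31.3, 4.6, 0, 0, 0, -9.7, -31.2, 4.5, 0, 0, 0.01, -9.6, -31.3, 4.6, 0, 0, 0, -9.7, -31.2, 4.5, 0, 0, 0.01
```

View pics/w13.png

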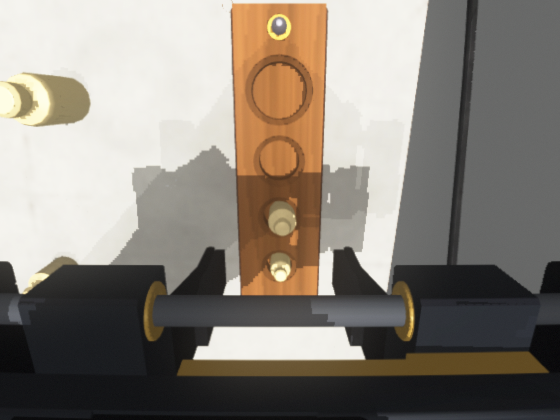

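Emit:
servo_tool(
  commands=[-9.6, -31.3, 5, 0, 0, 0, -9.6, -31.3, 5, 0, 0, 0, -9.6, -31.3, 5, 0, 0, 0, -9.6, -31.3, 8, 0, 0, 0, -9.6, -31.3, 10, 0, 0, 0, -9.6, -31.3, 10, 0, 0, 0, 0, 0, 0, 0, 0, 0, 0, 0, 0, 0, 0, 0, 0, 0, 0, 0, 0, 0],
  jaw=50,
)

```text
time_s: 19.55
tool_pos: [0.4462, -0.1165, 0.0453]
tool_rot: [180.0, -0.0, 2.2]
force: [-0.5, -1.3, -0.3]
grip_width: 0.0501
```

```bash
python3 - <<'E'
from h import *
p,d,R,t,o=snap("wrist","w14");print(o["tool_pos"],o["tool_rot"],o["grip_width"],o["force"],o["qpos"])
blobs("w14")
E
```

```text
[ 0.44621907 -0.11650997  0.04531955] [ 1.79957154e+02 -1.08885482e-02  2.24985338e+00] 0.050119791143970124 [-0.50727493 -1.28449906 -0.32370587] [-28.82291951   3.17277384  41.51648595 120.47653855  -2.45689751
  57.14919618 -73.767656  ]
px [324.3   9.7] n 1078 top [ 0.5726 -0.1364  0.048 ] mid [ 0.5726 -0.1366  0.0485] all [ 0.5756 -0.1351] ext [0.012 0.03  0.039]
px [277.1 236.6] n 1609 top [ 0.4456 -0.1148  0.0505] mid [ 0.4454 -0.1149  0.0505] all [ 0.4459 -0.1149] ext [0.023 0.025 0.041]
px [212.7 274.3] n 1475 top [ 0.4553 -0.0847  0.113 ] mid [ 0.4551 -0.0852  0.1138] all [ 0.4461 -0.0856] ext [0.021 0.011 0.048]
px [346.3 275.2] n 1586 top [ 0.4579 -0.1476  0.1137] mid [ 0.4572 -0.1472  0.1143] all [ 0.4482 -0.1472] ext [0.023 0.014 0.048]
px [209.8 335.9] n 217 top [ 0.4391 -0.089   0.1192] mid [ 0.4387 -0.0887  0.1181] all [ 0.4387 -0.0887] ext [0.011 0.005 0.011]
px [348.1 335. ] n 216 top [ 0.4416 -0.1431  0.1193] mid [ 0.4417 -0.1434  0.118 ] all [ 0.4414 -0.1434] ext [0.009 0.005 0.011]
```

Emit:
servo_tool(
  commands=[-0.5, -1.3, 15, 0, 0, 0, 0, 0, 15, 0, 0, 0, 0, 0, 12, 0, 0, 0, 0, 0, 8, 0, 0, 0, 0, 0, 0, 0, 0, 0, 0, 0, 0, 0, 0, 0],
)

```text
time_s: 20.2
tool_pos: [0.4456, -0.1146, -0.0046]
tool_rot: [180.0, -0.0, 2.3]
force: [0.3, 0.2, 0.1]
grip_width: 0.0503
```

Emit:
servo_tool(
  commands=[0, 0, 0, 0, 0, 0, 0, 0, 0, 0, 0, 0, 0, 0, 0, 0, 0, 0, 0, 0, 0, 0, 0, 0, 0, 0, 0, 0, 0, 0, 0, 0, 0, 0, 0, 0, 0, 0, 0, 0, 0, 0],
  jaw=12,
  newtons=25,
)

```text
time_s: 20.9
tool_pos: [0.4458, -0.1144, -0.0045]
tool_rot: [180.0, -0.0, 2.3]
force: [-0.3, -0.4, 2.3]
grip_width: 0.0233
```

Emit:
servo_tool(
  commands=[0, 0, -5, 0, 0, 0, 0, 0, -20, 0, 0, 0, 0, 0, -30, 0, 0, 0, 0, 0, -35, 0, 0, 0, 0, 0, 0, 0, 0, 0, 0, 0, 0, 0, 0, 0],
)

```text
time_s: 21.5
tool_pos: [0.4454, -0.1138, 0.0854]
tool_rot: [-179.9, -0.0, 2.3]
force: [0.4, 0.3, -1.6]
grip_width: 0.0233
```

```bash
python3 - <<'E'
from h import *
p,d,R,t,o=snap("wrist","w15");print(o["tool_pos"],o["tool_rot"],o["grip_width"],o["force"])
plan(.5505,-.2987,.09,2.3,v=36)
cv2.imwrite("pics/w15c.png",cv2.resize(p[180:330,180:380,::-1],None,fx=3.8,fy=3.8))
E
```

```text
[ 0.44539743 -0.11381012  0.08538208] [-1.79943936e+02 -4.69322359e-02  2.33360877e+00] 0.02328860304369209 [ 0.39328818  0.26723744 -1.5834772 ]
6 rows
16.4, 31.5, -0.9, 0, 0, 0, 16.4, 31.5, -0.9, 0, 0, 0.01, 16.4, 31.5, -0.9, 0, 0, 0, 16.4, 31.5, -1, 0, 0, 0.01, 16.4, 31.5, -0.9, 0, 0, 0, 16.5, 31.6, -1, 0, 0, 0.01
```

View pics/w15c.png

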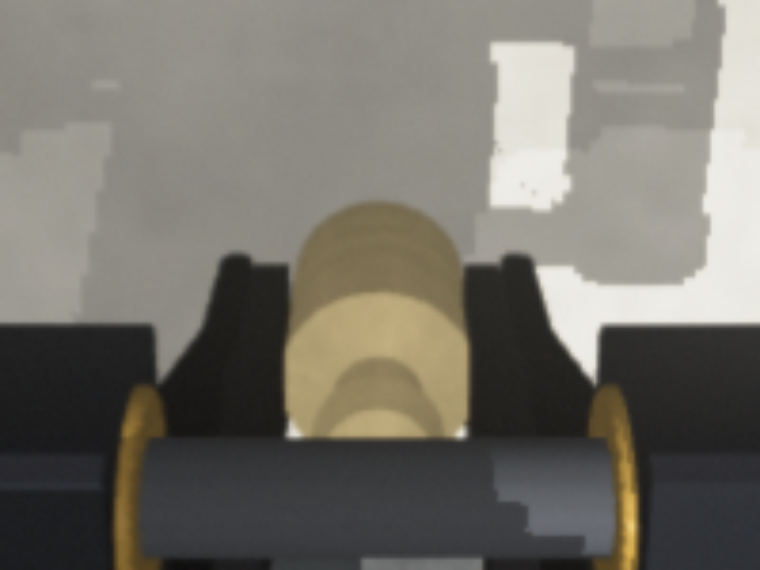

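Emit:
servo_tool(
  commands=[16.4, 31.4, 0, 0, 0, 0, 16.4, 31.4, 0, 0, 0, 0, 16.4, 31.4, 0, 0, 0, 0, 16.4, 31.4, 0, 0, 0, 0, 16.4, 31.4, 0, 0, 0, 0, 16.4, 31.4, 0, 0, 0, 0, 0, 0, 0, 0, 0, 0, 0, 0, 0, 0, 0, 0, 0, 0, 0, 0, 0, 0],
)

```text
time_s: 22.45
tool_pos: [0.5502, -0.297, 0.0836]
tool_rot: [-179.9, 0.2, 2.3]
force: [0.3, 0.7, -1.8]
grip_width: 0.0235
```

```bash
python3 - <<'E'
from h import *
p,d,R,t,o=snap("wrist","w16");print(o["tool_pos"],o["tool_rot"],o["grip_width"],o["force"])
X=cloud("wrist",d,R,t)
cv2.imwrite("pics/w16c.png",cv2.resize(p[130:290,205:355,::-1],None,fx=3.7,fy=3.7,interpolation=cv2.INTER_CUBIC))
E
```

```text
[ 0.55016969 -0.29697669  0.08361597] [-1.79883024e+02  1.56496722e-01  2.33849953e+00] 0.023487339715852176 [ 0.2702074   0.74517945 -1.7537368 ]
```

View pics/w16c.png

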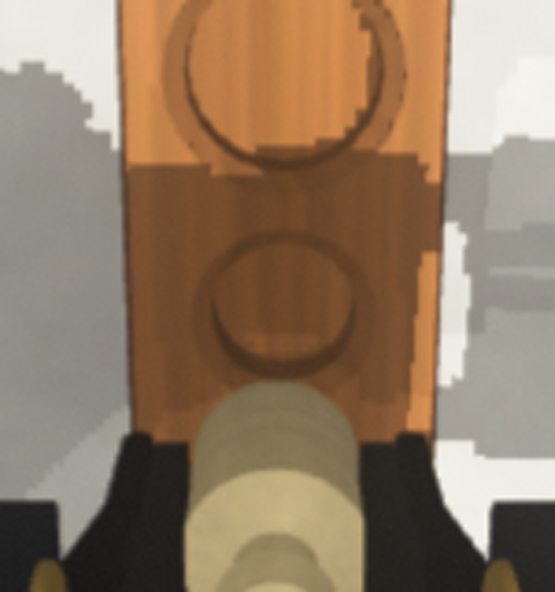

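Emit:
servo_tool(
  commands=[0, 0, 20, 0, 0, 0, 0, 0, 20, 0, 0, 0, 0, 0, 10, 0, 0, 0, 0, 0, 0, 0, 0, 0, 0, 0, 0, 0, 0, 0],
)

```text
time_s: 23.0
tool_pos: [0.5517, -0.2981, 0.0358]
tool_rot: [-180.0, -0.0, 2.3]
force: [-0.1, -0.2, -2.1]
grip_width: 0.0232
```

Emit:
servo_tool(
  commands=[-0.5, 0.8, 6, 0, 0, 0, 0, 0, 6, 0, 0, 0, 0, 0, 5, 0, 0, 0, 0, 0, 4, 0, 0, 0, 0, 0, 3, 0, 0, 0, 0, 0, 2, 0, 0, 0, 0, 0, 1, 0, 0, 0, 0, 0, 0, 0, 0, 0, 0, 0, 0, 0, 0, 0],
)

```text
time_s: 23.9
tool_pos: [0.551, -0.2994, 0.0084]
tool_rot: [180.0, -0.0, 2.3]
force: [1.1, 0.9, -1.8]
grip_width: 0.0234
```

Seated depth reached; release and retreat.

Emit:
servo_tool(
  commands=[0, 0, 0.5, 0, 0, 0, 0, 0, 0, 0, 0, 0, 0, 0, 0, 0, 0, 0, 0, 0, 0, 0, 0, 0, 0, 0, 0, 0, 0, 0],
  jaw=60,
)

```text
time_s: 24.4
tool_pos: [0.551, -0.2994, 0.0079]
tool_rot: [180.0, -0.0, 2.3]
force: [-0.4, -0.5, -0.0]
grip_width: 0.0546
```

Emit:
servo_tool(
  commands=[0, 0, -15, 0, 0, 0, 0, 0, -30, 0, 0, 0, 0, 0, -40, 0, 0, 0, 0, 0, 0, 0, 0, 0, 0, 0, 0, 0, 0, 0, 0, 0, 0, 0, 0, 0],
)

```text
time_s: 25.0
tool_pos: [0.5505, -0.2988, 0.0924]
tool_rot: [-180.0, 0.0, 2.3]
force: [-0.6, 0.3, -0.8]
grip_width: 0.06
```

```bash
python3 - <<'E'
from h import *
p,d,R,t,o=snap("wrist","w17");print(o["tool_pos"],o["tool_rot"],o["grip_width"],o["force"])
blobs("w17"); print(); blobs("w17",zmin=.031,box=(.43,.66,-.33,-.26))
plan(.587,-.136,.0855,2.3,v=34)
E
```

```text
[ 0.55050374 -0.29883456  0.09242262] [-1.79955558e+02  3.34265732e-02  2.32529698e+00] 0.06004129399616453 [-0.61312592  0.26198038 -0.75692574]
px [ 50.7 158.2] n 3466 top [ 0.5879 -0.1379  0.0694] mid [ 0.5873 -0.1362  0.0697] all [ 0.5875 -0.1383] ext [0.034 0.031 0.061]

px [278.4  91.7] n 178 top [ 0.6375 -0.2944  0.0411] mid [ 0.6377 -0.2945  0.0415] all [ 0.6375 -0.2942] ext [0.01  0.009 0.009]
px [279.4 218.4] n 1074 top [ 0.5509 -0.2986  0.0625] mid [ 0.5504 -0.2987  0.0623] all [ 0.5507 -0.2985] ext [0.024 0.024 0.034]
px [205.9 247.1] n 9 top [ 0.5598 -0.2612  0.1185] mid [ 0.5599 -0.2613  0.1185] all [ 0.5599 -0.2613] ext [0.001 0.002 0.003]
px [216.  251.8] n 33 top [ 0.5574 -0.2662  0.1183] mid [ 0.5557 -0.2655  0.1181] all [ 0.5557 -0.2655] ext [0.006 0.005 0.003]
px [339.1 253.2] n 24 top [ 0.5592 -0.3282  0.1185] mid [ 0.558  -0.3287  0.1183] all [ 0.558  -0.3287] ext [0.007 0.002 0.003]
px [281.4 267.5] n 615 top [ 0.5101 -0.3017  0.0524] mid [ 0.5099 -0.3018  0.052 ] all [ 0.5107 -0.3018] ext [0.017 0.019 0.023]
px [219.8 272.4] n 15 top [ 0.5462 -0.2681  0.1188] mid [ 0.546  -0.2681  0.1187] all [ 0.546  -0.2681] ext [0.007 0.    0.003]
px [337. 274.] n 13 top [ 0.5475 -0.3283  0.1185] mid [ 0.5473 -0.3282  0.1183] all [ 0.5473 -0.3282] ext [0.006 0.001 0.002]
px [278.7 350.4] n 121 top [ 0.4319 -0.3031  0.0414] mid [ 0.4319 -0.3031  0.0412] all [ 0.4324 -0.3027] ext [0.005 0.009 0.012]
5 rows
8.7, -32.2, 1.3, 0, 0, 0, 8.7, -32.2, 1.3, 0, 0, 0.01, 8.6, -32.2, 1.3, 0, 0, 0, 8.7, -32.2, 1.2, 0, 0, 0.01, 8.6, -32.3, 1.3, 0, 0, 0
```

Emit:
servo_tool(
  commands=[8.7, -32.2, 1, 0, 0, 0, 8.7, -32.2, 1, 0, 0, 0, 8.7, -32.2, 1, 0, 0, 0, 8.7, -32.2, 2, 0, 0, 0, 8.7, -32.2, 10, 0, 0, 0, 0, 0, 0, 0, 0, 0, 0, 0, 0, 0, 0, 0, 0, 0, 0, 0, 0, 0],
)

```text
time_s: 25.85
tool_pos: [0.5871, -0.1382, 0.0774]
tool_rot: [179.9, 0.1, 2.2]
force: [0.0, -0.1, 0.6]
grip_width: 0.0601
```

```bash
python3 - <<'E'
from h import *
p,d,R,t,o=snap("wrist","w18");print(o["tool_pos"],o["tool_rot"],o["grip_width"],o["force"],o["qpos"])
blobs("w18")
E
```

```text
[ 0.58711614 -0.1381649   0.07742023] [1.79946600e+02 5.58474769e-02 2.22258338e+00] 0.06008076535897029 [ 0.03636868 -0.13369197  0.55819774] [-25.31427427  21.92643688  44.14676248  99.64807159 -16.57057971
  65.21547356 -63.97087613]
px [276.2 222. ] n 2482 top [ 0.5886 -0.1358  0.0696] mid [ 0.5878 -0.1356  0.0692] all [ 0.5908 -0.1358] ext [0.028 0.033 0.06 ]
px [211.1 263.3] n 544 top [ 0.5922 -0.1045  0.1176] mid [ 0.5875 -0.1029  0.1178] all [ 0.5869 -0.1027] ext [0.021 0.01  0.019]
px [346.  263.2] n 542 top [ 0.5948 -0.1698  0.1177] mid [ 0.5902 -0.1714  0.1177] all [ 0.5893 -0.1714] ext [0.021 0.009 0.018]
```

Emit:
servo_tool(
  commands=[0.5, -1, 20, 0, 0, 0, 0, 0, 20, 0, 0, 0, 0, 0, 20, 0, 0, 0, 0, 0, 14, 0, 0, 0, 0, 0, 8, 0, 0, 0, 0, 0, 0, 0, 0, 0, 0, 0, 0, 0, 0, 0],
)

```text
time_s: 26.6
tool_pos: [0.5888, -0.1362, -0.0036]
tool_rot: [180.0, -0.1, 2.3]
force: [-0.4, 0.2, -0.1]
grip_width: 0.0601
```

Emit:
servo_tool(
  commands=[0, 0, 0, 0, 0, 0, 0, 0, 0, 0, 0, 0, 0, 0, 0, 0, 0, 0, 0, 0, 0, 0, 0, 0, 0, 0, 0, 0, 0, 0, 0, 0, 0, 0, 0, 0, 0, 0, 0, 0, 0, 0],
  jaw=20,
  newtons=40,
)

```text
time_s: 27.3
tool_pos: [0.5886, -0.1362, -0.0039]
tool_rot: [180.0, -0.0, 2.3]
force: [0.2, -1.2, 2.7]
grip_width: 0.0326
```

Emit:
servo_tool(
  commands=[0, 0, -5, 0, 0, 0, 0, 0, -20, 0, 0, 0, 0, 0, -30, 0, 0, 0, 0, 0, -35, 0, 0, 0, 0, 0, 0, 0, 0, 0, 0, 0, 0, 0, 0, 0],
)

```text
time_s: 27.9
tool_pos: [0.5878, -0.1349, 0.0852]
tool_rot: [-179.9, 0.0, 2.3]
force: [-0.1, -0.4, -5.2]
grip_width: 0.0324
```

```bash
python3 - <<'E'
from h import *
p,d,R,t,o=snap("wrist","w19");print(o["tool_pos"],o["tool_rot"],o["grip_width"],o["force"])
plan(.599,-.2965,.088,2.3,v=34)
cv2.imwrite("pics/w19c.png",cv2.resize(p[180:330,180:380,::-1],None,fx=3.8,fy=3.8))
E
```

```text
[ 0.58783431 -0.13492559  0.08520488] [-1.79939415e+02  2.95837614e-02  2.34695554e+00] 0.03238683776446846 [-0.08766283 -0.42508353 -5.24027431]
5 rows
1.1, 32.4, -0.8, 0, 0, 0.01, 1.1, 32.4, -0.8, 0, 0, 0.01, 1.1, 32.5, -0.8, 0, 0, 0.01, 1.1, 32.4, -0.8, 0, 0, 0.01, 1.2, 32.5, -0.8, 0, 0, 0
```

View pics/w19c.png

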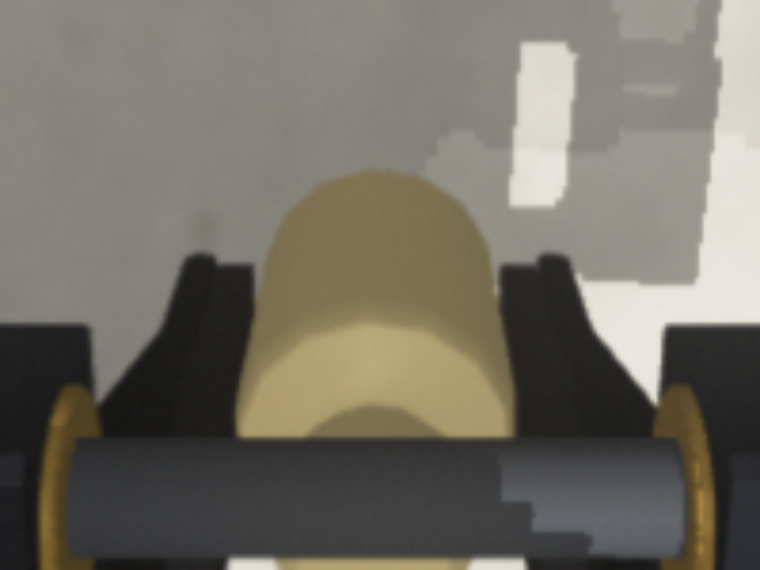

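Emit:
servo_tool(
  commands=[0.9, 32.2, 0, 0, 0, 0, 0.9, 32.2, 0, 0, 0, 0, 0.9, 32.2, 0, 0, 0, 0, 0.9, 32.2, 0, 0, 0, 0, 0.9, 32.2, 0, 0, 0, 0, 0, 0, 0, 0, 0, 0, 0, 0, 0, 0, 0, 0, 0, 0, 0, 0, 0, 0],
)

```text
time_s: 28.75
tool_pos: [0.5987, -0.2943, 0.0836]
tool_rot: [-179.8, 0.2, 2.4]
force: [0.0, 0.9, -5.2]
grip_width: 0.0325
```

```bash
python3 - <<'E'
from h import *
p,d,R,t,o=snap("wrist","w20");print(o["tool_pos"],o["tool_rot"],o["grip_width"],o["force"])
E
```

```text
[ 0.59867626 -0.29425119  0.083638  ] [-1.79848371e+02  1.55591743e-01  2.38391939e+00] 0.03250248559093086 [ 0.03368697  0.85604506 -5.23306453]
```

View pics/w20.png

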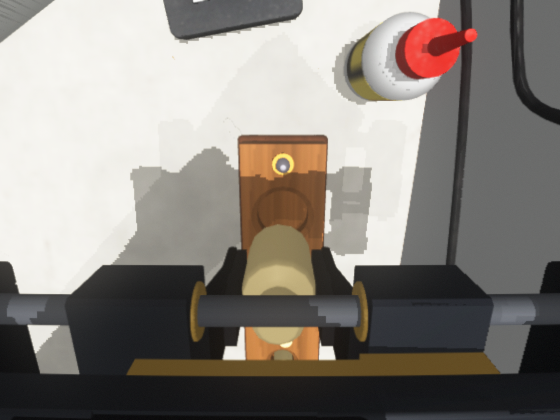

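Emit:
servo_tool(
  commands=[0, 0, 20, 0, 0, 0, 0, 0, 18, 0, 0, 0, 0, 0, 8, 0, 0, 0, 0, 0, 0, 0, 0, 0, 0, 0, 0, 0, 0, 0, 0, 0, 0, 0, 0, 0],
)

```text
time_s: 29.4
tool_pos: [0.6, -0.2968, 0.0407]
tool_rot: [180.0, -0.1, 2.3]
force: [-0.3, 0.1, -4.4]
grip_width: 0.0323
```

Emit:
servo_tool(
  commands=[-0.6, 0, 7, 0, 0, 0, 0, 0, 7, 0, 0, 0, 0, 0, 5, 0, 0, 0, 0, 0, 4, 0, 0, 0, 0, 0, 4, 0, 0, 0, 0, 0, 2, 0, 0, 0, 0, 0, 1.5, 0, 0, 0, 0, 0, 0, 0, 0, 0, 0, 0, 0, 0, 0, 0],
)

```text
time_s: 30.3
tool_pos: [0.5988, -0.2965, 0.0094]
tool_rot: [180.0, -0.0, 2.3]
force: [-0.8, -0.6, -4.8]
grip_width: 0.0326
```

Emit:
servo_tool(
  commands=[0, 0, 0.8, 0, 0, 0, 0, 0, 0.7, 0, 0, 0, 0, 0, 0, 0, 0, 0, 0, 0, 0, 0, 0, 0],
)

```text
time_s: 30.7
tool_pos: [0.5989, -0.2965, 0.0082]
tool_rot: [180.0, -0.0, 2.3]
force: [-1.6, 0.3, -2.2]
grip_width: 0.0329
```

Emit:
servo_tool(
  commands=[0, 0, 0, 0, 0, 0, 0, 0, 0, 0, 0, 0, 0, 0, 0, 0, 0, 0, 0, 0, 0, 0, 0, 0, 0, 0, 0, 0, 0, 0],
  jaw=65,
)

```text
time_s: 31.2
tool_pos: [0.5989, -0.2965, 0.008]
tool_rot: [180.0, -0.0, 2.3]
force: [0.5, -0.2, 0.2]
grip_width: 0.062
```

Emit:
servo_tool(
  commands=[0, 0, -15, 0, 0, 0, 0, 0, -30, 0, 0, 0, 0, 0, -45, 0, 0, 0, 0, 0, -45, 0, 0, 0, -10, 0, -45, 0, 0, 0, -20, 0, -20, 0, 0, 0, -20, 0, 0, 0, 0, 0, -20, 0, 0, 0, 0, 0, 0, 0, 0, 0, 0, 0, 0, 0, 0, 0, 0, 0],
)

```text
time_s: 32.2
tool_pos: [0.5293, -0.2992, 0.2088]
tool_rot: [-180.0, -0.1, 2.3]
force: [1.2, 0.4, -0.6]
grip_width: 0.0648
```

```bash
python3 - <<'E'
from h import *
p,d,R,t,o=snap("wrist","w21");print(o["tool_pos"],o["tool_rot"],o["grip_width"],o["force"])
blobs("w21",zmin=.031,box=(.40,.66,-.33,-.26))
X=cloud("wrist",d,R,t);z=X[...,2]
for n,(x0,x1,y0,y1,zl,zh) in dict(batten=(.4,.65,0,.08,.08,.1),lidtop=(.37,.68,-.03,.11,.058,.07)).items():
    m=(X[...,0]>x0)&(X[...,0]<x1)&(X[...,1]>y0)&(X[...,1]<y1)&(z>zl)&(z<zh)
    P=X[m]; r=cv2.minAreaRect(P[:,:2].astype(np.float32)*1000); print(n,m.sum(),r)
E
```

```text
[ 0.52930165 -0.29917571  0.20884911] [-1.79979887e+02 -1.37157798e-01  2.30047225e+00] 0.06479223552074428 [ 1.15439786  0.40221603 -0.5629397 ]
px [278.9  72.9] n 90 top [ 0.6371 -0.2947  0.041 ] mid [ 0.6374 -0.2946  0.0412] all [ 0.6374 -0.2941] ext [0.01  0.009 0.012]
px [279.  115.7] n 991 top [ 0.5977 -0.296   0.0816] mid [ 0.5977 -0.2961  0.0817] all [ 0.5976 -0.2962] ext [0.032 0.032 0.029]
px [279.6 163. ] n 505 top [ 0.5505 -0.2986  0.0624] mid [ 0.5503 -0.2985  0.0623] all [ 0.5499 -0.2985] ext [0.025 0.024 0.034]
px [281.  200.3] n 300 top [ 0.5098 -0.3017  0.0524] mid [ 0.5094 -0.3017  0.0522] all [ 0.509  -0.3017] ext [0.02  0.019 0.023]
px [279.7 234.4] n 158 top [ 0.4696 -0.302   0.0447] mid [ 0.4688 -0.3023  0.0443] all [ 0.4708 -0.3018] ext [0.013 0.015 0.015]
px [279.1 266.4] n 66 top [ 0.431  -0.3028  0.0418] mid [ 0.4309 -0.3027  0.042 ] all [ 0.4317 -0.3028] ext [0.007 0.009 0.012]
batten 0 ((0.0, 0.0), (0.0, 0.0), 0.0)
lidtop 85 ((450.9560546875, -6.096140384674072), (3.5347464084625244, 27.505083084106445), 88.66820526123047)
```

View pics/w21.png

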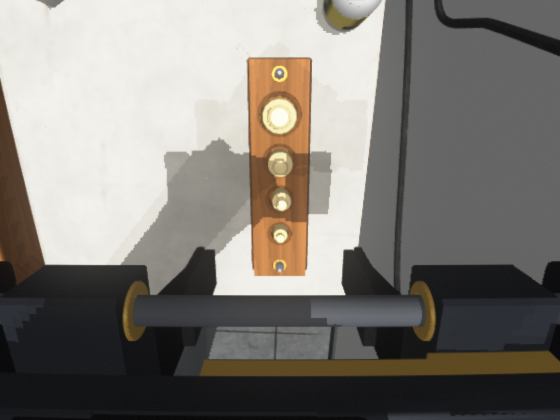

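```bash
python3 -c "
from h import *
plan(.514,.031,.14,4.2,v=42)"
```

```text
9 rows
-0.2, -36.7, 7.6, 0, 0, -0.2, -0.1, -36.7, 7.6, 0, 0, -0.21, 0, -36.7, 7.6, 0, 0, -0.2, 0.1, -36.7, 7.6, 0, 0, -0.21, 0.3, -36.7, 7.6, 0, 0, -0.2, 0.4, -36.7, 7.6, 0, 0, -0.21, 0.5, -36.7, 7.6, 0, 0, -0.2, 0.7, -36.6, 7.6, 0, 0, -0.21, 0.8, -36.6, 7.6, 0, 0, -0.2
```

Emit:
servo_tool(
  commands=[0, -36.7, 7.6, 0, 0, -0.2, 0, -36.7, 7.6, 0, 0, -0.2, 0, -36.7, 7.6, 0, 0, -0.2, 0, -36.7, 7.6, 0, 0, -0.2, 0.3, -36.7, 7.6, 0, 0, -0.2, 0.4, -36.7, 7.6, 0, 0, -0.2, 0.5, -36.7, 7.6, 0, 0, -0.2, 0.7, -36.7, 7.6, 0, 0, -0.2, 0.8, -36.7, 7.6, 0, 0, -0.2, 0, 0, 0, 0, 0, 0],
  jaw=45,
)

```text
time_s: 33.25
tool_pos: [0.5129, 0.038, 0.1381]
tool_rot: [-179.9, 0.1, 4.7]
force: [-1.4, 0.6, 0.6]
grip_width: 0.0453
```

Emit:
servo_tool(
  commands=[0, 0, 0, 0, 0, 0, 0, 0, 0, 0, 0, 0, 0, 0, 0, 0, 0, 0],
)

```text
time_s: 33.55
tool_pos: [0.514, 0.0294, 0.1397]
tool_rot: [180.0, -0.0, 4.0]
force: [1.0, -0.2, 0.5]
grip_width: 0.0449
```

```bash
python3 - <<'E'
from h import *
p,d,R,t,o=snap("wrist","w22");print(o["tool_pos"],o["tool_rot"],o["grip_width"],o["force"],o["qpos"])
X=cloud("wrist",d,R,t);z=X[...,2]
for n,(x0,x1,y0,y1,zl,zh) in dict(batten=(.4,.65,0,.08,.08,.1),lidtop=(.37,.68,-.03,.11,.058,.07)).items():
    m=(X[...,0]>x0)&(X[...,0]<x1)&(X[...,1]>y0)&(X[...,1]<y1)&(z>zl)&(z<zh)
    P=X[m]; r=cv2.minAreaRect(P[:,:2].astype(np.float32)*1000); print(n,m.sum(),r,P.mean(0))
    dd=P[:,:2]-P[:,:2].mean(0);w,V=np.linalg.eigh(dd.T@dd);print(np.degrees(np.arctan2(*V[::-1,1])))
E
```

```text
[0.5140293  0.02935381 0.13966264] [ 1.79979391e+02 -3.41082831e-02  3.97412929e+00] 0.04492835503540364 [ 1.00655074 -0.21183787  0.51412992] [-41.37185883   3.98704619  36.86184477 107.77702343  -2.53799401
  69.01603953 -89.69452147]
batten 2480 ((514.6212158203125, 32.3552131652832), (89.02946472167969, 15.34559154510498), 4.214793682098389) [0.51749563 0.03234895 0.08850674]
-175.79620983386062
lidtop 19789 ((513.7474365234375, 32.069644927978516), (241.46934509277344, 66.5118179321289), 4.2041120529174805) [0.54428216 0.03411789 0.06435433]
-175.68606972669926
```

View pics/w22.png

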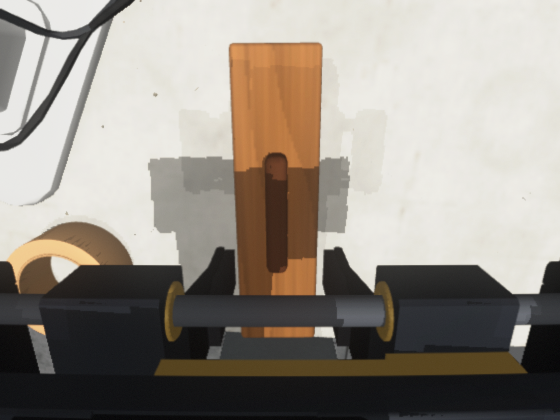

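Emit:
servo_tool(
  commands=[0, -2.5, 25, 0, 0, -0.2, 0, 0, 25, 0, 0, 0, 0, 0, 22, 0, 0, 0, 0, 0, 15, 0, 0, 0, 0, 0, 8, 0, 0, 0, 0, 0, 0, 0, 0, 0, 0, 0, 0, 0, 0, 0],
)

```text
time_s: 34.3
tool_pos: [0.514, 0.0329, 0.045]
tool_rot: [-180.0, -0.1, 4.3]
force: [0.1, -0.7, 0.1]
grip_width: 0.0452
```

```bash
python3 - <<'E'
from h import *
p,d,R,t,o=snap("wrist","w23");print(o["tool_pos"],o["tool_rot"],o["grip_width"],o["force"])
E
```

```text
[0.51398403 0.03293539 0.04504988] [-1.79993911e+02 -6.43247203e-02  4.27393137e+00] 0.045247256262922184 [ 0.062223   -0.72518255  0.06918802]
```

View pics/w23.png

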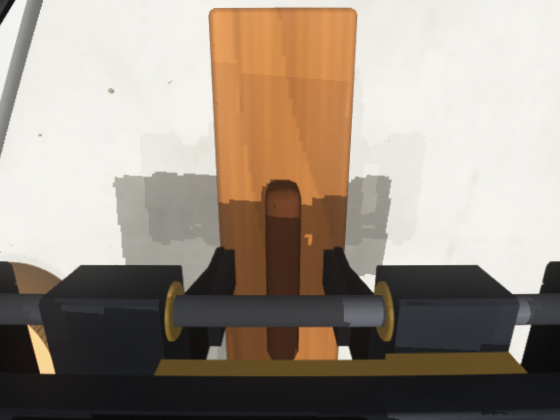

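Emit:
servo_tool(
  commands=[0, 0.7, 2, 0, 0, 0, 0, 0, 0, 0, 0, 0, 0, 0, 0, 0, 0, 0, 0, 0, 0, 0, 0, 0, 0, 0, 0, 0, 0, 0, 0, 0, 0, 0, 0, 0, 0, 0, 0, 0, 0, 0, 0, 0, 0, 0, 0, 0],
  jaw=8,
  newtons=55,
)

```text
time_s: 35.15
tool_pos: [0.5134, 0.0324, 0.0423]
tool_rot: [180.0, 0.0, 4.3]
force: [0.1, -1.2, 0.1]
grip_width: 0.0156
```

Emit:
servo_tool(
  commands=[0, 0, -3, 0, 0, 0, 0, 0, -5, 0, 0, 0, 0, 0, -10, 0, 0, 0, 0, 0, -10, 0, 0, 0, 0, 0, 0, 0, 0, 0, 0, 0, 0, 0, 0, 0],
)

```text
time_s: 35.75
tool_pos: [0.5137, 0.0328, 0.0709]
tool_rot: [-180.0, -0.1, 4.3]
force: [0.4, 0.6, -3.0]
grip_width: 0.0155
```

```bash
cat >> h.py <<'E'
def lidpose(n):
    d=np.load(f"pics/{n}.npy");q=np.load(f"pics/{n}_pose.npz");X=cloud("wrist",d,q["R"],q["t"])
    o=monitor.get_obs();zb=o["tool_pos"][2]+.0215  # expected top board
    x0,y0=o["tool_pos"][:2]
    m=(abs(X[...,2]-zb)<.008)&(abs(X[...,0]-x0)<.15)&(abs(X[...,1]-y0)<.05)
    P=X[m]; A=np.c_[P[:,:2]-[x0,y0],np.ones(len(P))]; 
    for _ in range(3):
        c,*_r=np.linalg.lstsq(A,P[:,2],rcond=None); r=P[:,2]-A@c; k=abs(r)<.003; P=P[k];A=A[k]
    print("plane slope deg x,y",np.degrees(c[:2]).round(2),"z at tool",c[2].round(4),"n",len(P), "rect",cv2.minAreaRect(P[:,:2].astype(np.float32)*1000))
    print("tool",o["tool_pos"].round(4),o["tool_rot"].round(2),"grip",round(o["grip_width"],4),"F",o["force"].round(1))
E
python3 - <<'E'
from h import *
snap("wrist","w24");lidpose("w24")
snap("scene","s24")
E
```

```text
plane slope deg x,y [ 0.01 -0.43] z at tool 0.0932 n 32984 rect ((543.6768798828125, 35.830039978027344), (181.6488494873047, 66.25010681152344), 4.127507209777832)
tool [0.5133 0.0327 0.0705] [-1.7998e+02 -1.0000e-02  4.3200e+00] grip 0.0155 F [ 0.8  0.3 -2.7]
```

View pics/w24.png

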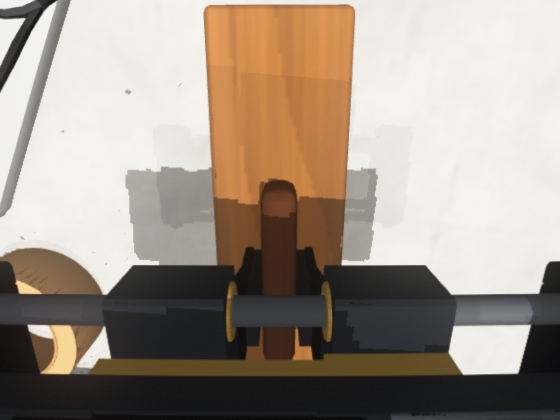

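View pics/s24.png

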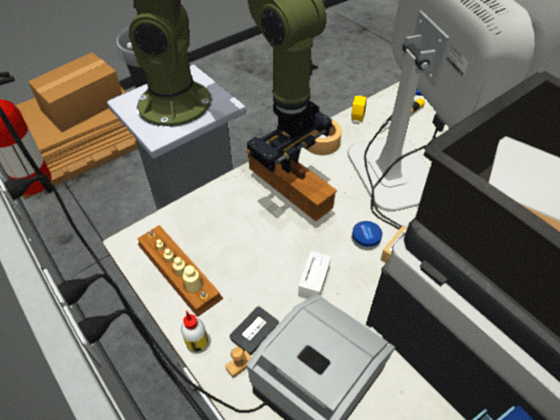

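```bash
python3 -c "
from h import *
plan(.5333,-.299,.155,2.4,v=30,start=(.5135,.0327,.155,4.3))"
```

```text
12 rows
-0.4, 27.7, -0, 0, 0, 0.16, -0.4, 27.7, -0, 0, 0, 0.16, -0.3, 27.7, -0, 0, 0, 0.16, -0.2, 27.7, -0, 0, 0, 0.16, -0.1, 27.7, -0, 0, 0, 0.16, -0, 27.7, -0, 0, 0, 0.16, 0, 27.7, -0, 0, 0, 0.16, 0.1, 27.7, -0, 0, 0, 0.16, 0.2, 27.7, -0, 0, 0, 0.16, 0.3, 27.7, -0, 0, 0, 0.15
0.3, 27.6, -0, 0, 0, 0.16, 0.5, 27.7, -0, 0, 0, 0.15
```

Emit:
servo_tool(
  commands=[0, 0, -20, 0, 0, 0, 0, 0, -25, 0, 0, 0, 0, 0, -25, 0, 0, 0, 0, 10, -15, 0, 0, 0, -0.4, 20, 0, 0, 0, 0.16, -0.4, 26, 0, 0, 0, 0.16, -0.4, 27.5, 0, 0, 0, 0.16, -0.3, 27.5, 0, 0, 0, 0.16, -0.1, 27.5, 0, 0, 0, 0.16, 0, 27.5, 0, 0, 0, 0.16],
)

```text
time_s: 36.85
tool_pos: [0.5227, -0.1341, 0.1549]
tool_rot: [-180.0, 0.0, 3.4]
force: [0.7, -0.2, -3.6]
grip_width: 0.0155
```

Emit:
servo_tool(
  commands=[0, 27.5, 0, 0, 0, 0.16, 0, 27.5, 0, 0, 0, 0.16, 0.2, 27.5, 0, 0, 0, 0.16, 0.3, 27.5, 0, 0, 0, 0.16, 0.3, 26, 0, 0, 0, 0.16, 0.5, 20, 0, 0, 0, 0.16, 0.3, 10, 0, 0, 0, 0, 0, 0, 0, 0, 0, 0, 0, 0, 0, 0, 0, 0, 0, 0, 0, 0, 0, 0],
)

```text
time_s: 37.85
tool_pos: [0.5337, -0.297, 0.1551]
tool_rot: [-179.9, 0.0, 2.5]
force: [0.4, -0.3, -2.9]
grip_width: 0.0159
```

```bash
python3 - <<'E'
from h import *
snap("wrist","w25");lidpose("w25")
plan(.5333,-.299,.155,2.4,n=1)
snap("scene","s25");snap("top","t25")
E
```

```text
plane slope deg x,y [-0.07 -0.34] z at tool 0.1773 n 32949 rect ((563.7415771484375, -294.9173583984375), (181.5070343017578, 66.1364974975586), 2.3144493103027344)
tool [ 0.5337 -0.2971  0.1552] [-1.7993e+02 -1.0000e-02  2.5200e+00] grip 0.0156 F [ 0.8  0.4 -3.6]
1 rows
-0.5, 1.9, 0.2, 0, 0, 0.12
```

View pics/w25.png

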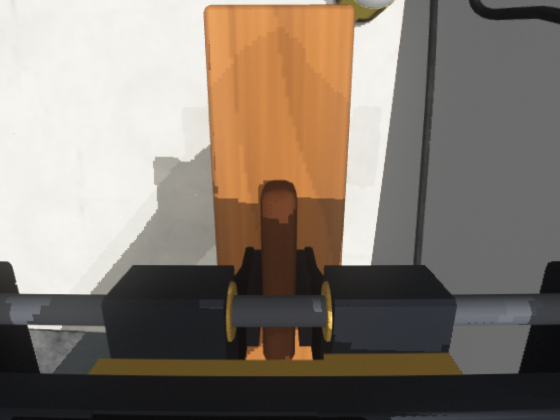

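View pics/s25.png

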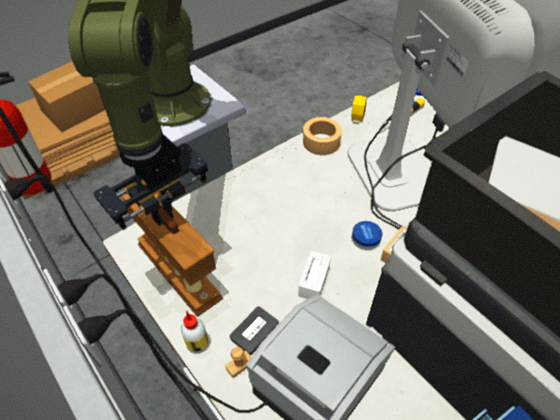

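Emit:
servo_tool(
  commands=[0, 1.5, 20, 0, 0, 0, 0, 0, 20, 0, 0, 0, 0, 0, 15, 0, 0, 0, 0, 0, 5, 0, 0, 0, 0, 0, 0, 0, 0, 0, 0, 0, 0, 0, 0, 0, 0, 0, 0, 0, 0, 0],
)

```text
time_s: 38.7
tool_pos: [0.534, -0.3008, 0.0964]
tool_rot: [180.0, -0.1, 2.4]
force: [-0.2, 0.7, -3.3]
grip_width: 0.0155
```

```bash
python3 - <<'E'
from h import *
p,d,R,t,o=snap("wrist","w26");lidpose("w26")
snap("scene","s26")
im=cv2.imread("pics/s26.png");cv2.imwrite("pics/s26c.png",cv2.resize(im[190:330,100:260],None,fx=4.5,fy=4.2,interpolation=cv2.INTER_CUBIC))
E
```

```text
plane slope deg x,y [ 0.04 -0.46] z at tool 0.1187 n 32962 rect ((564.0449829101562, -298.71673583984375), (181.61061096191406, 66.12908172607422), 2.172044277191162)
tool [ 0.5339 -0.3007  0.0963] [ 1.7997e+02 -9.0000e-02  2.4000e+00] grip 0.0155 F [ 0.2 -0.  -2.3]
```

View pics/s26c.png

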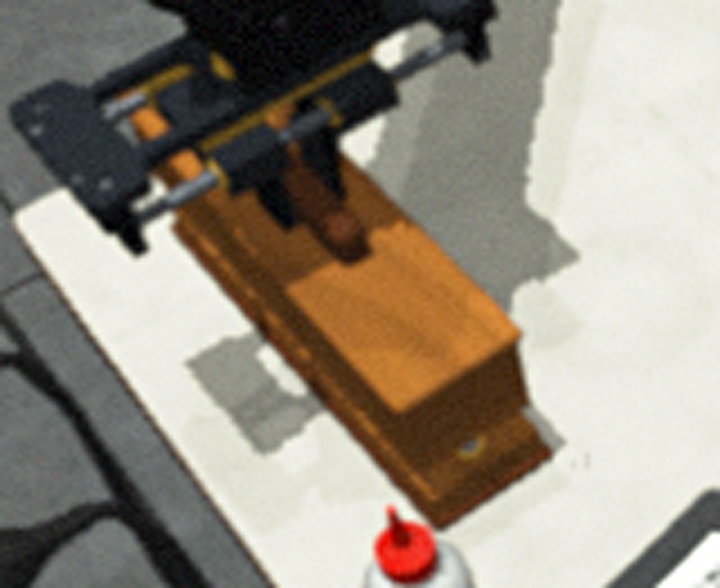

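Emit:
servo_tool(
  commands=[0, -1, 4, 0, 0, -0.15, 0, 0, 4, 0, 0, 0, 0, 0, 0, 0, 0, 0, 0, 0, 0, 0, 0, 0, 0, 0, 0, 0, 0, 0],
)

```text
time_s: 39.3
tool_pos: [0.5333, -0.2994, 0.0874]
tool_rot: [180.0, -0.0, 2.5]
force: [0.1, 0.1, -3.8]
grip_width: 0.0158
```

```bash
python3 - <<'E'
from h import *
p,d,R,t,o=snap("wrist","w27");lidpose("w27")
E
```

```text
plane slope deg x,y [-0.05 -0.42] z at tool 0.1096 n 32967 rect ((563.239501953125, -297.2371826171875), (181.71539306640625, 66.18415069580078), 2.3875319957733154)
tool [ 0.5333 -0.2995  0.0874] [ 1.80e+02 -1.00e-02  2.54e+00] grip 0.0157 F [-0.6  0.1 -3.7]
```

Emit:
servo_tool(
  commands=[0.8, 0.3, 2, 0, 0, 0, 0, 0, 2, 0, 0, 0, 0, 0, 2, 0, 0, 0, 0, 0, 2, 0, 0, 0, 0, 0, 0, 0, 0, 0],
)

```text
time_s: 39.85
tool_pos: [0.5338, -0.2994, 0.0789]
tool_rot: [-180.0, 0.0, 2.5]
force: [0.2, -0.8, -3.2]
grip_width: 0.0157
```

Emit:
servo_tool(
  commands=[0, 0, 1.5, 0, 0, 0, 0, 0, 1.5, 0, 0, 0, 0, 0, 1.5, 0, 0, 0, 0, 0, 0, 0, 0, 0],
)

```text
time_s: 40.25
tool_pos: [0.5339, -0.2995, 0.0746]
tool_rot: [-180.0, 0.0, 2.5]
force: [0.5, 1.1, -2.4]
grip_width: 0.0154
```

No contact forces yet; continuing down.

Emit:
servo_tool(
  commands=[0, 0, 1, 0, 0, 0, 0, 0, 1, 0, 0, 0, 0, 0, 1, 0, 0, 0, 0, 0, 0, 0, 0, 0],
)

```text
time_s: 40.65
tool_pos: [0.534, -0.2996, 0.0717]
tool_rot: [-180.0, 0.0, 2.5]
force: [-0.9, -0.5, -3.7]
grip_width: 0.0154
```

Emit:
servo_tool(
  commands=[0, 0, 0.7, 0, 0, 0, 0, 0, 0.7, 0, 0, 0, 0, 0, 0, 0, 0, 0],
)

```text
time_s: 40.95
tool_pos: [0.5341, -0.2997, 0.0705]
tool_rot: [180.0, -0.0, 2.5]
force: [-0.4, 0.3, -3.1]
grip_width: 0.0155
```

Emit:
servo_tool(
  commands=[0, 0, 0.5, 0, 0, 0, 0, 0, 0.5, 0, 0, 0, 0, 0, 0, 0, 0, 0],
)

```text
time_s: 41.25
tool_pos: [0.5342, -0.2999, 0.0703]
tool_rot: [-180.0, -0.0, 2.5]
force: [-1.2, 0.5, 4.3]
grip_width: 0.0157
```

```bash
python3 - <<'E'
from h import *
p,d,R,t,o=snap("wrist","w28");lidpose("w28")
E
```

```text
plane slope deg x,y [-0.04 -0.24] z at tool 0.0925 n 32962 rect ((564.0668334960938, -297.7332763671875), (181.73606872558594, 66.19820404052734), 2.3589234352111816)
tool [ 0.5342 -0.3     0.0703] [-1.80e+02 -4.00e-02  2.53e+00] grip 0.0158 F [-2.9  1.2  5. ]
```

Emit:
servo_tool(
  commands=[0, 0, 0, 0, 0, 0, 0, 0, 0, 0, 0, 0, 0, 0, 0, 0, 0, 0, 0, 0, 0, 0, 0, 0, 0, 0, 0, 0, 0, 0],
  jaw=50,
)

```text
time_s: 41.8
tool_pos: [0.5341, -0.2996, 0.0693]
tool_rot: [180.0, -0.0, 2.6]
force: [0.1, 0.4, -0.8]
grip_width: 0.0458
```

Emit:
servo_tool(
  commands=[0, 0, -10, 0, 0, 0, 0, 0, -25, 0, 0, 0, 0, 0, -40, 0, 0, 0, 0, 0, -45, 0, 0, 0, 0, 0, -30, 0, 0, 0, 0, 0, 0, 0, 0, 0, 0, 0, 0, 0, 0, 0, 0, 0, 0, 0, 0, 0],
)

```text
time_s: 42.6
tool_pos: [0.5335, -0.2991, 0.2184]
tool_rot: [-179.9, 0.1, 2.5]
force: [-0.3, -0.3, -0.5]
grip_width: 0.0499
```

```bash
python3 - <<'E'
from h import *
p,d,R,t,o=snap("wrist","w29");print(o["tool_pos"],o["grip_width"],o["force"])
X=cloud("wrist",d,R,t);z=X[...,2]
for n,(zl,zh) in dict(batten=(.108,.122),lidtop=(.085,.1)).items():
    m=(X[...,0]>.38)&(X[...,0]<.68)&(X[...,1]>-.36)&(X[...,1]<-.24)&(z>zl)&(z<zh)
    P=X[m];print(n,m.sum(),cv2.minAreaRect(P[:,:2].astype(np.float32)*1000),np.median(P[:,2]))
    A=np.c_[P[:,:2]-P[:,:2].mean(0),np.ones(len(P))];print(np.degrees(np.linalg.lstsq(A,P[:,2],rcond=None)[0][:2]))
p,d,R,t,o=snap("scene","s29")
cv2.imwrite("pics/s29c.png",cv2.resize(p[190:370,100:280,::-1],None,fx=3.3,fy=3.3,interpolation=cv2.INTER_CUBIC))
E
```

```text
[ 0.53345124 -0.29907281  0.21835492] 0.04989341546837896 [-0.30141024 -0.30372398 -0.4716581 ]
batten 1824 ((535.3231201171875, -299.39483642578125), (88.29302978515625, 15.785268783569336), 2.1575632095336914) 0.11672748310029281
[-0.28986091 -0.68979223]
lidtop 15621 ((540.3989868164062, -299.105224609375), (228.9820098876953, 66.45458984375), 2.5682997703552246) 0.09236717201336278
[-0.03051821 -0.03125513]
```

View pics/w29.png

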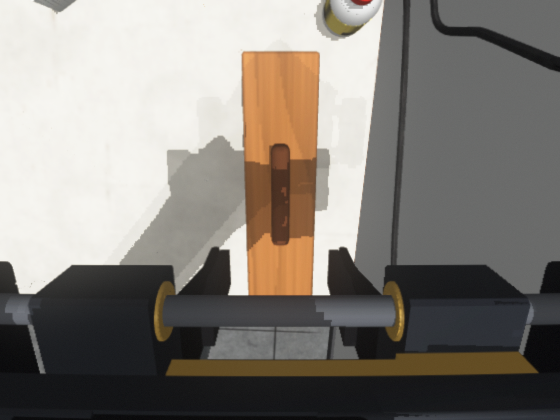

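View pics/s29c.png

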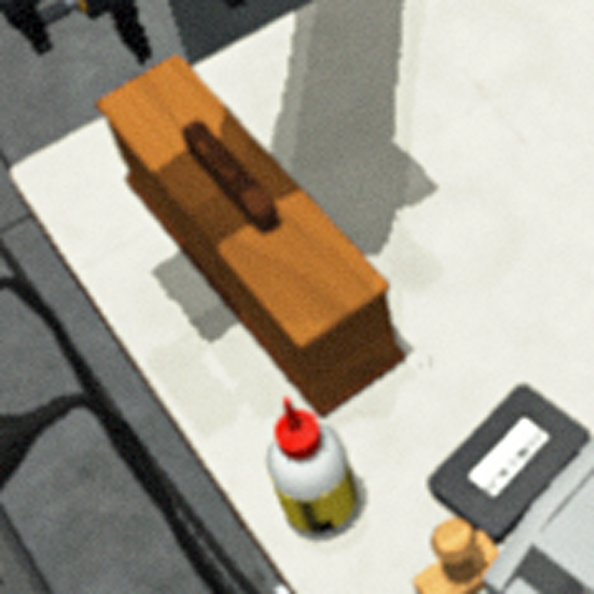

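```bash
python3 -c "
from cell import env,monitor
o=monitor.get_obs();print(o['time_s'],abs(o['joint_velocities']).max())
print(env.sign_off())"
```

```text
42.7 0.1443870317656183
the job is handed in; nothing more can be done
None
```

All four weights are in their bores in order of size, and the lid lies flat on the case over both pins. I handed the job in at 42.7 s; no verdict is reported.

**Weights:** Before the lid went on, the camera measured the tops at 44.7, 52.4, 62.4 and 81.6 mm (50 g to 500 g). Fully home they should read 45, 53, 63 and 82 mm. Each stood within about 2 mm of its bore axis.

**Lid:** It went down over the pins without resistance until light contact, about 8 N. After release its top board measured 92.4 mm (92 expected) and was level to under 0.1°. It was in line with the case to about 0.3°. The visible part of it and the batten put its centre within about 2 mm.

**Other things on the table:** The arm kept clear of the bottle, tin and tape roll. They looked undisturbed in the pictures, but I did not measure their positions again.

**What failed or disagreed:**
- The first grasp of the 50 g weight closed on nothing. Two cameras showed the real fingertips about 25 mm above the reported TCP, so I corrected all later heights by that amount.
- The 50 g and 100 g weights tilted a few degrees in the grip, but their top heights show they settled fully.
- With the lid seated, a fit to the batten alone gave a slope of up to 0.7°, against under 0.1° on the top board. The batten surface is small and partly shaded, so I trusted the board.

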